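Turn a flanged bearing cover flange down into a bridge gauge and shuttle it under the tip

TASK

Put the flanged bearing cover into the bridge gauge for its height check. First pull the gauge's shuttle fully out by its black knob; take the cover from the stand and lay it, without dropping it, flange down in the round recess of the shuttle so that it lies flat on the recess floor; then push the shuttle by its knob fully home, so that the gauge tip stands on top of the cover, and let go. Leave the other things on the bench where they are.

Things in the scene. Friction and masses are not known exactly. Their poses are not given: they have to be found in the camera images.
- cover: Flanged bearing cover, bare steel, about 0.4 kg: round flange 90 mm in diameter, 10 mm thick, and on it a solid round hub 50 mm in diameter rising 40 mm (top edge chamfered 5 mm); 50 mm high in all. Origin: centre of the outer flat flange face; +z runs from that face through the hub (up when it lies flange down). Round, so its x and y do not matter.
- cover_mid (a point): Centre of the cover, half-way up, on its axis 25 mm from the flange face; the hub runs from 15 mm below to 25 mm above it. Axes as cover. At the start the cover leans in the stand, flange face against the back rest: +z points out of the stand, 20 degrees above level, the hub free on all sides; it comes out straight upwards.
- nest (a point): Centre of the floor of the round recess in the shuttle; moves with it. Recess 94 mm in diameter, 7 mm deep, rim chamfered 1.5 mm, in an aluminium plate 108 mm square; floor 23 mm above the bench. +x along the shuttle's travel, inwards to the bridge, +z up. A cover that lies right has its flange face on this floor.
- knob (a point): Grip point of the shuttle's black knob, on a post at its outer end: 105 mm from the recess centre in -x of nest, 34 mm above the recess floor (57 mm above the bench), half-way up the knob. Knob upright, round, 28 mm in diameter, its top 16 mm above this point. Axes as nest. Grip it from above.
- shuttle (a joint): Place of the shuttle on its rails (m): 0 = fully out (towards the knob end), the recess then clear of the bridge; 0.12 = fully home against the stop, the recess centre right under the gauge tip. It stays where it is left; sliding takes 2 to 4 N.
- plunger (a joint): Lift of the spring-loaded gauge tip (m): 0 hanging free, about 0.003 on top of a cover that lies right. Its round end, 12 mm in diameter, hangs 47 mm above the recess floor and lifts at about 1 N; the hub's chamfer raises it as the shuttle goes home.
- gauge: Bridge gauge fixed to the bench: grey base 260 x 168 mm. Origin on the bench under the middle of the shuttle's travel; +x inwards. Recess centre at x = -60 mm when out, +60 mm when home. Bridge at x = +60 mm: pillars 22 mm thick at y = +-71 mm, cross bar 36 mm wide in x, underside 78 mm, top 99 mm up (5 mm over a seated cover); dial on it 62 mm across, to 205 mm up.
- easel: Sheet-steel stand fixed to the bench, holding the cover: foot 112 x 90 mm, back rest 54 mm wide leaning back 20 degrees, V cradle with a 4 mm lip under the flange. Origin: centre of the foot, on the bench; the cover's hub looks to its -x. The flange face centre stands at x = +12 mm, z = 62 mm.
- big_ring: Bearing ring of bright steel, 90 mm in diameter, 18 mm high, flat on the bench; a bystander. Origin at the middle of its underside.
- carton: Small green carton, 71 x 60 x 50 mm high; a bystander. Origin at the middle of its underside.
- test_block: Round steel test block (solid disc), 64 mm in diameter, 12 mm thick, flat on the bench; a bystander. Origin at the middle of its underside.
Things that resemble listed ones, but are neither listed nor needed, are in the scene too. Leave any orange look-alike of the cover alone.

How it is judged:
By the outcome, as a careful person would: the job done as asked, in the order asked, and still so for the second after the job is handed in, with the robot touching nothing.
It also fails if it takes over 72 s, if anything falls off the work surface, if the arm or the gripper's body presses on something with over 40 N, if the wrist force passes 120 N, or if a joint passes its speed limit or range.

ROBOT

A 6-joint arm with a two-finger parallel gripper is mounted at the origin on a cart in front of the work surface, level with it; the furniture and walls round the work are solid. World frame = base frame: x ahead of the robot, y to its left, z up, the work surface at z = 0. Lengths are in m, angles in rad, forces in N, time in s.
With the tool pointing down it reaches from about 0.275 to 0.975 m from the base axis. Payload 8.4 kg.
Tool frame: the origin (TCP) lies on the centre line of the jaws, within the pads' length; the fingertips stand r.tip_reach ahead of it and the grasp point (between the pads) lies 5 mm behind it (r.tip_reach is the distance from the TCP to the fingertips, in m); z points along the fingers, y is the direction in which the jaws open and shut (so a half turn about z gives the same grasp; the last joint's range is limited). The gripper opens to 92 mm and grips with 3 to 60 N. Pads are 20 mm wide; open, the fingers measure 128 mm over their backs; the gripper's body (75 mm by 189 mm) begins 69 mm behind the grasp point.
Start: joints at [-1.23, 0.353, 1.633, -0, 1.155, -0.002], TCP at [0.21, -0.589, 0.229] pointing down, gripper open.
Joint ranges: [-2.63, 2.63], [-0.92, 2.1], [0.06, 2.66], [-1.3, 4.44], [0, 2.69], [-3.02, 3.02]. Speed limits (rad/s): [2.22, 2.22, 2.79, 3.14, 3.14, 3.14].

INTERFACE

Orientations are given as a unit quaternion [w, x, y, z].
In Python, from workcell import r gives the robot as it stands. The module is installed in compiled form; this text tells all that it offers.
- The arm moves only by the tool carry_out, never from a script. Its argument "deltas" is a list of rows, each an object of numbers: "gripper": the gripper command: -1 is shut, 1 is fully open, values between are in proportion; "dx", "dy", "dz": the shift along the tool's x, y, z in cm; "yaw": the turn about the tool's z in units of 5 degrees (1.0 is 5 degrees). In form: [{"gripper": .., "dx": .., "dy": .., "dz": .., "yaw": ..}, ...]. A call has 1 to 8 rows; each row shifts and turns the commanded pose from where the row before left it, along the tool's axes as they then stand; what a row does not reach is not made up. A row lasts 1/12 s, in which the tool goes at most 41.7 mm and 7.16 degrees, less where a joint would pass 70% of its speed; a pose out of reach is approached as far as the arm can. A call with a gripper value outside its range is refused whole. The fingers move at their own pace and stop on an object; "squeeze" is the grip in N (left out, the last holds). Time passes only in rows, so rows that do not move let the fingers close. It gives the time, the measured TCP pose, the force and the opening at its end, in the units of the state.
- r.state(): the state, without advancing time (a new reading comes with each control period).
- r.capture(name): name is "scene" or "top" or "wrist"; returns a dict with "color" (420x560x3 uint8, blue, green, red), "z_map" (420x560 float32, m along the optical axis (not along the pixel's ray), 0 where there is no reading), "mtx" (3x3 intrinsics, pixels), "dist_coeffs" ([k1, k2, p1, p2, k3] as OpenCV has them; the pictures are not rectified), "T" (4x4, takes a point from camera to world coordinates); the wrist camera has in their place "tool_from_camera" (4x4, takes a point from camera to tool coordinates, whose origin is the TCP and whose axes are the flange's). Camera axes: x right, y up, looking along -z (the intrinsics and any distortion apply to the point x, -y, -z); pixel columns grow to the right and rows downward; lengths in m; the calibration is good to about 2 mm. A picture is of the moment at which its call begins: read the wrist's pose just before it.
- r.hand_in(): hands the job in, once; it reports no verdict.
Trained networks look in a picture, given as the dict that the camera call returned (one of the last four; its "shot" number tells which), for a name from the list of things; names that differ only in an ending like _2 or _b are one class to them, and where a whole thing is asked for, a point or a joint stands for the part that bears it (a point fixed in the world has none). Each returns a list of dicts, best first, with "confidence" (0 to 1); they miss things now and then, are a little off and sometimes report something else, mostly with a low value. They report only what shows in the picture. A call takes as long as a camera call. They do not tell look-alikes from the thing itself.
- r.search_frame(label, picture): "location" ([x, y, z] in m, in world coordinates, good to about 4 mm: the middle of the surface that is visible of it).
- r.masks_of(label, picture): "mask" (420x560 bool, what is visible of it).
- r.pinpoint(label, picture): "location" ([x, y, z] in m, in world coordinates, good to about 4 mm: a listed point, or the origin of a listed thing).
The state is a dict: "time": time; "joints": joint angles; "dq": joint speeds; "joint_efforts": joint torques, N m; "tool_pos": TCP position; "tool_rot": TCP orientation; "force": force on the tool from outside, world axes, zero at the start; "torque": the same for the moment, N m; "gripper_width": finger opening in m.
Only numpy, scipy, OpenCV 4.12 (cv2) and the standard library are available. Lean on these libraries where they do the work, as an engineer would, in place of code of your own. Each camera call takes 0.05 s, during which the arm holds its last target.

## Working session

There is one attempt and no reset: what is moved stays moved. The work goes in short steps, Python scripts to look and compute and a tool call to move; the robot and the scene stay as the last step left them, time stands still between calls to the robot, and variables do not carry over. Pictures are saved under pics/ and viewed, and the job is handed in when it is done.

Besides the shell and the picture viewer there is one more tool, called after "Emit:" by a JSON object that holds its "method" and its "body", one argument or row to a line. carry_out: Moves the arm, as the interface text tells. Its arguments: {"type":"object","properties":{"deltas":{"type":"array"},"squeeze":{"type":"number"}},"required":["deltas"]}

```bash
mkdir -p pics; ls
cat > h.py <<'E'
from workcell import r
import numpy as np, cv2
def proj_inv(c,T,u,v,z=None):
    p=cv2.undistortPoints(np.array([[[u,v]]],float),c['mtx'],np.array(c['dist_coeffs'])).ravel()
    if z is None: z=c['z_map'][int(v),int(u)]
    return (T@np.array([p[0]*z,-p[1]*z,-z,1]))[:3]
def cloud(c,T):
    h,w=c['z_map'].shape
    uu,vv=np.meshgrid(np.arange(w),np.arange(h))
    p=cv2.undistortPoints(np.stack([uu,vv],-1).reshape(-1,1,2).astype(float),c['mtx'],np.array(c['dist_coeffs'])).reshape(h,w,2)
    z=c['z_map']
    P=np.stack([p[...,0]*z,-p[...,1]*z,-z,np.ones_like(z)],-1)
    return (P@T.T)[...,:3]
E
python3 - <<'E'
from h import *
print(r.state(), r.tip_reach)
for n in ['scene','top']:
    c=r.capture(n); cv2.imwrite(f'pics/{n}0.png',c['color']); print(n,np.array(c['T']).round(3))
    np.savez(f'{n}0.npz',**{k:c[k] for k in ('color','z_map','mtx','dist_coeffs','T')})
    for l in ['cover','cover_mid','nest','knob','gauge','easel','big_ring','carton','test_block']:
        print(l,[(np.round(d['location'],3),round(d['confidence'],2)) for d in r.pinpoint(l,c)])
E
```

```text
pics
{'time': 0.0, 'joints': array([-1.23041841e+00,  3.53695680e-01,  1.63412808e+00,  7.47421461e-06,
        1.15519316e+00, -2.37007437e-03]), 'dq': array([ 8.41590921e-04,  5.76506252e-04,  6.48806607e-04,  4.54969389e-04,
       -2.82768179e-04,  7.78036882e-05]), 'joint_efforts': array([ 6.11033975e-04, -5.93835068e+01, -3.34213614e+01,  6.96246489e-02,
        2.34702037e-02, -1.39194995e-04]), 'tool_pos': array([ 0.20990839, -0.58818988,  0.22783659]), 'tool_rot': array([-7.02561472e-04,  9.85351389e-01,  1.70534846e-01, -1.16411864e-04]), 'force': array([ 0.26977921,  0.54511666, -0.54762347]), 'torque': array([ 0.03368729,  0.00182937, -0.02449681]), 'gripper_width': 0.09179203756452498} 0.014
scene [[-0.752  0.442 -0.489 -0.139]
 [-0.659 -0.519  0.545  0.637]
 [-0.013  0.732  0.681  0.99 ]
 [ 0.     0.     0.     1.   ]]
cover []
cover_mid [(array([ 0.419, -0.186,  0.071]), 0.68)]
nest [(array([0.618, 0.211, 0.024]), 0.94)]
knob [(array([0.513, 0.188, 0.057]), 0.81), (array([ 0.456, -0.434, -0.001]), 0.66)]
gauge [(array([ 0.573,  0.2  , -0.002]), 0.63), (array([0.516, 0.
[... 279 characters left out ...]
3]
 [-0.017  0.126  0.992  1.744]
 [ 0.     0.     0.     1.   ]]
cover [(array([ 0.453, -0.598,  0.   ]), 0.96), (array([ 0.42 , -0.209,  0.061]), 0.76)]
cover_mid [(array([ 0.454, -0.596,  0.024]), 0.91), (array([ 0.422, -0.181,  0.069]), 0.83), (array([ 0.415, -0.198, -0.002]), 0.26)]
nest [(array([0.621, 0.21 , 0.026]), 0.72)]
knob [(array([0.515, 0.187, 0.056]), 0.88), (array([ 0.394,  0.03 , -0.001]), 0.18)]
gauge [(array([ 0.576,  0.2  , -0.   ]), 0.79)]
easel [(array([ 0.414, -0.195, -0.003]), 0.9)]
big_ring [(array([ 0.393,  0.033, -0.003]), 0.62)]
carton [(array([ 0.455, -0.435,  0.003]), 0.74)]
test_block [(array([0.395, 0.033, 0.   ]), 0.69), (array([0.377, 0.376, 0.002]), 0.47)]
```

View pics/scene0.png

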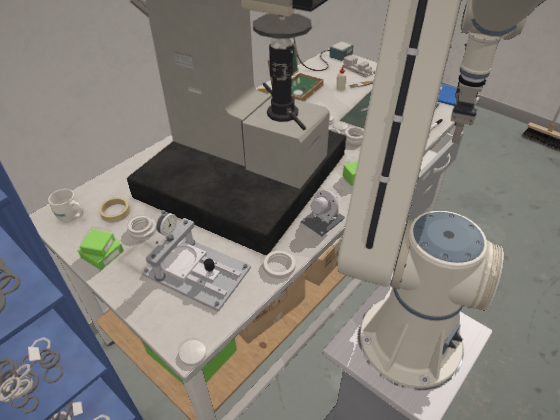

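View pics/top0.png

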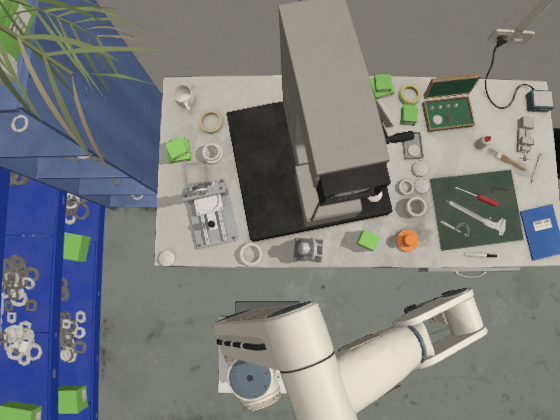

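Both views show the gauge at upper left in the top view (~px 208,210), with the easel and cover at (309,248) in front of a large machine. The orange look-alike is at (407,240). Next I'll check heights and clearances.

Run:
```python
from h import *
for n in ['top','scene']:
    c=dict(np.load(f'{n}0.npz')); P=cloud(c,c['T']); ok=c['z_map']>0
    p=P[ok]
    print(n)
    # max height grid 4cm
    for x in np.arange(.30,.82,.04):
        row=[]
        for y in np.arange(-.36,.44,.04):
            m=(abs(p[:,0]-x)<.02)&(abs(p[:,1]-y)<.02)
            row.append('%4d'%(1000*p[m,2].max()) if m.sum() else '   .')
        print('%.2f'%x,' '.join(row))
    print('y    ',' '.join('%4d'%(100*y) for y in np.arange(-.36,.44,.04)))
c=dict(np.load('top0.npz'));im=c['color']
cv2.imwrite('pics/top_crop.png',cv2.resize(im[140:290,150:400],None,fx=3.2,fy=3.2,interpolation=cv2.INTER_CUBIC))
c=dict(np.load('scene0.npz'));im=c['color']
cv2.imwrite('pics/scene_crop.png',cv2.resize(im[170:370,130:370],None,fx=3,fy=3,interpolation=cv2.INTER_CUBIC))
```

```text
top
0.30 -726 -732 -734 -734 -722 -729 -735 -735 -728 -734 -734 -726 -733 -732 -734 -733 -734 -729 -731 -733
0.34    5    5    7   11    5    6    6   12    7   22   30    7    8    6   10   12    9   10   22   15
0.38   13    9   12   98  106   90    9    9   13   28   25   24    8    8   11   14   11   10   24   23
0.42   11    8    9  112  110  106   17   11   13   28   27   23   13   17   26   23   11   12   22   18
0.46    9   10    9   13   99   87   96   98  104  103   96   19 1275   27 1327   21   19    6    8    9
0.50   10  781  783  784  781  274  100  103  100  101   99   15 1311 1316 1298   30   18   10    9    9
0.54  781  783  786  789  789  783  105  104  103   99 1277 1454 1324 1336 1335   38   21    6    9    7
0.58  790  791  792  791  790  789  100  102  101  101 1275 1305 1324 1348 1348   36  106    6   10   10
0.62  791  790  789  790  790  790  101  101  101  101  100 1326 1341 1343  205  190  108  101    7    7
0.66  715  790  791  790  791  790   99   98   98  103   99   98 1281  107  189 1084 1011 1017   12   10
0.70  697  791  790  790  790  791  101  101  
[... 1151 characters left out ...]
  94   95   96   94   95   91   14   32   32   33   98    5    4    3
0.62  274  551  552  571  618  632   95   94   97   95   95   94  101  101  203  203  103   97    3    4
0.66  274  551  552  552  617  626  249   94   94   94   95   93  101  103  199  185   18   17    4    4
0.70    .    .  551  551  551  619  269   95   94   94   94   93    2   12    .    3    2    4    4    4
0.74    .  309  310  279  276  615  607   94   96   96   95   95    0    0    3    3    3    5    6    3
0.78    .  525  571  581  584  607  609   96   94   95   95   95   90   28   29   32   35   65   68   36
y      -36  -32  -28  -24  -20  -16  -12   -8   -4    0    3    7   11   15   19   23   27   31   35   39
```

View pics/top_crop.png

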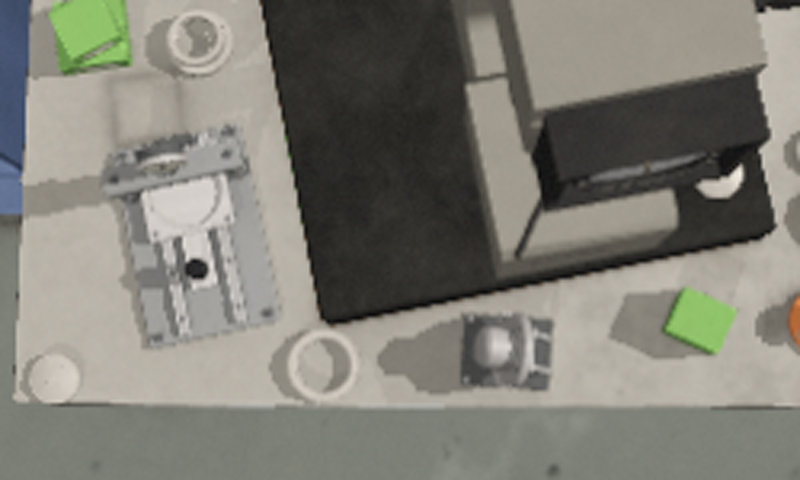

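View pics/scene_crop.png

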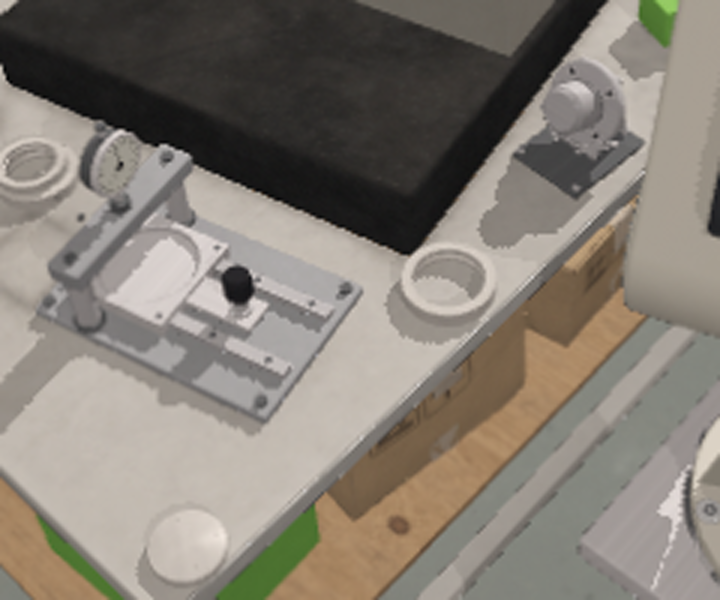

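Run:
```python
from h import *
c=dict(np.load('scene0.npz')); P=cloud(c,c['T']); p=P[c['z_map']>0]
for y in np.arange(-.30,-.08,.02):
    out=[]
    for z0,z1 in ((.04,.085),(.11,.18),(.18,.27),(.28,.5),(.5,.9)):
        m=(abs(p[:,1]-y)<.01)&(p[:,2]>z0)&(p[:,2]<z1)&(p[:,0]>.44)&(p[:,0]<.8)
        out.append('%.3f(%d)'%(np.percentile(p[m,0],2),m.sum()) if m.sum() else '-')
    print('%.2f'%y,out)
# easel/cover points
m=(abs(p[:,0]-.417)<.07)&(abs(p[:,1]+.2)<.08)&(p[:,2]>.03)&(p[:,0]<.46)
q=p[m]; print(q.min(0),q.max(0),len(q))
# fits: flange front plane
top=q[q[:,2]>.085]
ct=dict(np.load('top0.npz'));im=ct['color']
cv2.imwrite('pics/easel_zoom.png',np.hstack([cv2.resize(im[225:275,280:340],(480,400),interpolation=cv2.INTER_CUBIC),cv2.resize(c['color'][180:240,295:350],(300,400),interpolation=cv2.INTER_CUBIC)]))
for n in ['top','scene']:
    cc=r.capture(n)
    for l in ['cover_mid','easel','nest','knob','gauge']:
        print(n,l,[(np.round(d['location'],4),round(d['confidence'],2)) for d in r.pinpoint(l,cc)][:2])
    for l in ['cover','easel']:
        print(n,l,[(np.round(d['location'],4),round(d['confidence'],2)) for d in r.search_frame(l,cc)][:2])
```

```text
-0.30 ['0.512(30)', '0.523(44)', '0.520(82)', '0.618(172)', '0.568(103)']
-0.28 ['0.508(32)', '0.519(50)', '0.516(93)', '0.600(328)', '0.514(202)']
-0.26 ['0.503(31)', '0.514(51)', '0.512(98)', '0.594(475)', '0.510(303)']
-0.24 ['0.499(29)', '0.510(51)', '0.508(103)', '0.590(858)', '0.507(427)']
-0.22 ['0.496(30)', '0.506(54)', '0.503(114)', '0.564(1236)', '0.503(400)']
-0.20 ['0.442(66)', '0.501(54)', '0.502(109)', '0.503(361)', '0.500(697)']
-0.18 ['0.462(38)', '0.500(285)', '0.501(437)', '0.764(319)', '0.549(767)']
-0.16 ['0.443(35)', '0.542(548)', '0.545(783)', '0.763(310)', '0.613(188)']
-0.14 ['0.480(33)', '0.648(599)', '0.644(898)', '0.764(819)', '0.728(579)']
-0.12 ['0.476(40)', '0.784(1)', '0.796(4)', '0.787(28)', '0.793(2)']
-0.10 ['0.471(36)', '-', '-', '-', '-']
[ 0.37121858 -0.23787903  0.03017312] [ 0.45994155 -0.15124805  0.10728393] 634
top cover_mid [(array([ 0.4521, -0.5983,  0.0237]), 0.88), (array([ 0.4182, -0.1823,  0.0696]), 0.63)]
top easel [(array([ 0.4191, -0.1952, -0.0011]), 0.7)]
top nest [(array([0.6178, 0.2089, 0.0207]), 0.95)]
top knob [(array([0.5152, 0.1871, 0.0576]), 0.72)]
top gauge [(array([ 0.5746,  0.1995, -0.0007]), 0.83)]
top cover [(array([ 0.4487, -0.5897,  0.0095]), 0.85), (array([0.3975, 0.0332, 0.014 ]), 0.6)]
top easel [(array([ 0.4086, -0.1897,  0.0047]), 0.73)]
scene cover_mid [(array([ 0.4187, -0.1856,  0.0714]), 0.75)]
scene easel [(array([ 0.4166, -0.2031, -0.0044]), 0.63)]
scene nest [(array([0.6194, 0.2116, 0.0261]), 0.92)]
scene knob [(array([0.5149, 0.1869, 0.055 ]), 0.73)]
scene gauge [(array([0.571 , 0.1994, 0.0031]), 0.91), (array([0.5156, 0.1895, 0.0552]), 0.24)]
scene cover [(array([ 0.4014, -0.1951,  0.0834]), 0.76), (array([0.3737, 0.3739, 0.0137]), 0.66)]
scene easel [(array([ 0.3981, -0.1828,  0.0017]), 0.55)]
```

View pics/easel_zoom.png

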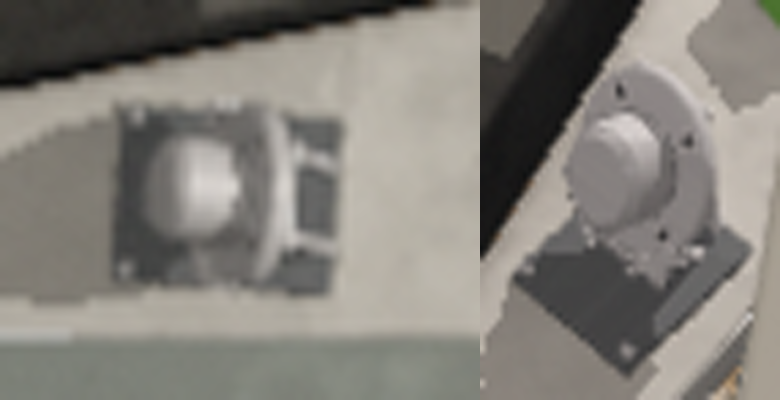

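Run:
```python
from h import *
s=r.state()
from scipy.spatial.transform import Rotation as R
q=s['tool_rot'];Rm=R.from_quat([q[1],q[2],q[3],q[0]]).as_matrix();print(Rm.round(3))
for n in ['scene','top']:
    c=dict(np.load(f'{n}0.npz')); P=cloud(c,c['T']); p=P[c['z_map']>0]
    l=(p-s['tool_pos'])@Rm
    m=(np.linalg.norm(l[:,:2],axis=1)<.16)&(l[:,2]>-.4)&(l[:,2]<.03)
    l=l[m]
    for a in np.arange(-.3,.03,.02):
        k=l[(l[:,2]>=a)&(l[:,2]<a+.02)]
        if len(k): print(n,'%.2f'%a,len(k),k[:,:2].min(0).round(3),k[:,:2].max(0).round(3))
im=dict(np.load('scene0.npz'))['color']
c=r.capture('wrist'); print(np.array(c['tool_from_camera']).round(3)); 
cv2.imwrite('pics/w0.png',np.hstack([cv2.resize(im[0:150,410:530],(360,450)),cv2.resize(c['color'],(430,323))[:,:] if 0 else cv2.copyMakeBorder(cv2.resize(c['color'],(430,323)),0,127,0,0,cv2.BORDER_CONSTANT)]))
```

```text
[[ 0.942  0.336 -0.   ]
 [ 0.336 -0.942  0.   ]
 [-0.    -0.    -1.   ]]
scene -0.30 227 [-0.041 -0.046] [ 0.044 -0.001]
scene -0.28 221 [-0.037 -0.044] [ 0.04  -0.001]
scene -0.26 221 [-0.037 -0.044] [0.043 0.035]
scene -0.24 210 [-0.036 -0.044] [ 0.041 -0.001]
scene -0.22 213 [-0.038 -0.047] [0.043 0.003]
scene -0.20 148 [-0.038 -0.045] [0.04 0.  ]
scene -0.18 246 [-0.037 -0.044] [0.039 0.018]
scene -0.16 117 [-0.028 -0.047] [ 0.032 -0.021]
scene -0.14 113 [-0.02  -0.046] [0.025 0.005]
scene -0.12 343 [-0.031 -0.099] [0.034 0.09 ]
scene -0.10 184 [-0.029 -0.096] [0.034 0.081]
scene -0.08 55 [-0.028 -0.09 ] [0.034 0.052]
scene -0.06 43 [-0.008 -0.069] [ 0.013 -0.058]
scene -0.04 38 [-0.008 -0.069] [ 0.011 -0.057]
scene -0.02 37 [-0.009 -0.066] [ 0.011 -0.05 ]
scene 0.00 29 [-0.008 -0.062] [0.011 0.053]
top -0.30 16 [-0.021 -0.043] [ 0.014 -0.033]
top -0.28 23 [-0.026 -0.042] [ 0.011 -0.031]
top -0.26 17 [-0.028 -0.041] [ 0.007 -0.03 ]
top -0.24 13 [-0.029 -0.04 ] [ 0.001 -0.029]
top -0.22 19 [-0.036 -0.041] [-0.004 -0.021]
top -0.20 3 [-0.022 -0.038] [-0.01  -0.037]
top -0.18 19 [-0.029 -0.041] [0.036 0.   ]
top -0.16 4 [-0.031 -0.041] [-0.019 -0.035]
top -0.14 5 [ 0.023 -0.096] [ 0.031 -0.075]
top -0.12 54 [ 0.017 -0.096] [0.03  0.083]
top -0.10 72 [ 0.019 -0.087] [0.031 0.082]
top -0.08 5 [ 0.028 -0.074] [0.03  0.081]
[[ 0.001  0.955  0.295  0.084]
 [ 1.    -0.    -0.    -0.   ]
 [ 0.     0.295 -0.955 -0.156]
 [ 0.     0.     0.     1.   ]]
```

View pics/w0.png

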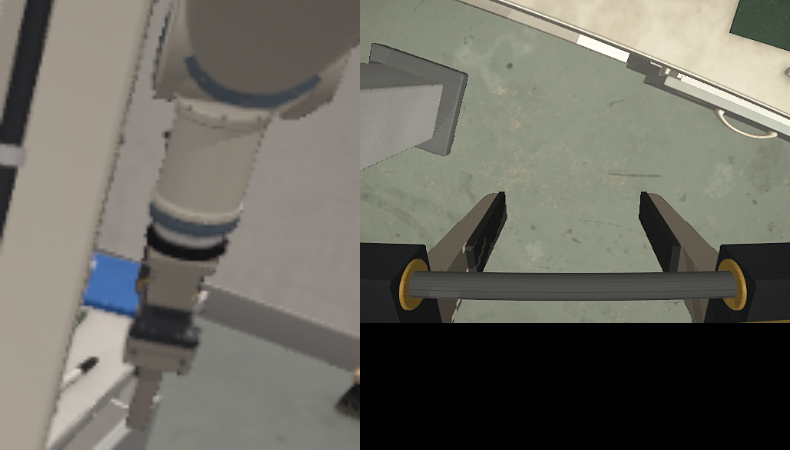

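```bash
cat >> h.py <<'E'
def az(s=None):
    s=s or r.state(); q=s['tool_rot']
    from scipy.spatial.transform import Rotation as R
    return R.from_quat([q[1],q[2],q[3],q[0]]).as_matrix()
def plan(target,azdeg=None,n=8,g=None,start=None):
    """print rows from current pose to target in n rows"""
    s=r.state(); M=az(s); a0=np.degrees(np.arctan2(M[1,0],M[0,0])); p0=np.array(s['tool_pos']) if start is None else np.array(start)
    d=(np.array(target)-p0)/n; da=0 if azdeg is None else ((azdeg-a0+180)%360-180)/n
    print('a0 %.2f'%a0,'p0',p0.round(4))
    for i in range(n):
        a=np.radians(a0+da*i); X=np.array([np.cos(a),np.sin(a)]);Y=np.array([np.sin(a),-np.cos(a)])
        print('{"dx":%.2f,"dy":%.2f,"dz":%.2f,"yaw":%.3f},'%(100*d[:2]@X,100*d[:2]@Y,-100*d[2],-da/5))
def wtool(c,s):
    T=np.eye(4);T[:3,:3]=az(s);T[:3,3]=s['tool_pos'];return T@np.array(c['tool_from_camera'])
E
python3 -c "
from h import *
plan([.40,-.14,.30],90,14)"
```

```text
a0 19.64 p0 [ 0.2101 -0.5886  0.2286]
{"dx":2.35,"dy":-2.56,"dz":-0.51,"yaw":-1.005},
{"dx":2.57,"dy":-2.35,"dz":-0.51,"yaw":-1.005},
{"dx":2.77,"dy":-2.11,"dz":-0.51,"yaw":-1.005},
{"dx":2.94,"dy":-1.86,"dz":-0.51,"yaw":-1.005},
{"dx":3.09,"dy":-1.60,"dz":-0.51,"yaw":-1.005},
{"dx":3.22,"dy":-1.32,"dz":-0.51,"yaw":-1.005},
{"dx":3.32,"dy":-1.03,"dz":-0.51,"yaw":-1.005},
{"dx":3.40,"dy":-0.74,"dz":-0.51,"yaw":-1.005},
{"dx":3.45,"dy":-0.44,"dz":-0.51,"yaw":-1.005},
{"dx":3.48,"dy":-0.13,"dz":-0.51,"yaw":-1.005},
{"dx":3.48,"dy":0.17,"dz":-0.51,"yaw":-1.005},
{"dx":3.45,"dy":0.48,"dz":-0.51,"yaw":-1.005},
{"dx":3.39,"dy":0.78,"dz":-0.51,"yaw":-1.005},
{"dx":3.31,"dy":1.07,"dz":-0.51,"yaw":-1.005},
```

Emit:
{"method": "carry_out", "body": {
  "deltas": [
    {"gripper": 1, "dx": 2.35, "dy": -2.56, "dz": -0.51, "yaw": -1.0},
    {"gripper": 1, "dx": 2.57, "dy": -2.35, "dz": -0.51, "yaw": -1.0},
    {"gripper": 1, "dx": 2.77, "dy": -2.11, "dz": -0.51, "yaw": -1.0},
    {"gripper": 1, "dx": 2.94, "dy": -1.86, "dz": -0.51, "yaw": -1.0},
    {"gripper": 1, "dx": 3.09, "dy": -1.6, "dz": -0.51, "yaw": -1.0},
    {"gripper": 1, "dx": 3.22, "dy": -1.32, "dz": -0.51, "yaw": -1.0},
    {"gripper": 1, "dx": 3.32, "dy": -1.03, "dz": -0.51, "yaw": -1.0},
    {"gripper": 1, "dx": 3.4, "dy": -0.74, "dz": -0.51, "yaw": -1.0}
  ]
}}

```text
time: 2.52
tool_pos: [0.3192, -0.3309, 0.2698]
tool_rot: [0.0, 0.867, 0.499, 0.0]
force: [0.3, 0.2, -0.1]
gripper_width: 0.0919
```

Emit:
{"method": "carry_out", "body": {
  "deltas": [
    {"gripper": 1, "dx": 3.45, "dy": -0.44, "dz": -0.51, "yaw": -1.0},
    {"gripper": 1, "dx": 3.48, "dy": -0.13, "dz": -0.51, "yaw": -1.0},
    {"gripper": 1, "dx": 3.48, "dy": 0.17, "dz": -0.51, "yaw": -1.0},
    {"gripper": 1, "dx": 3.45, "dy": 0.48, "dz": -0.51, "yaw": -1.0},
    {"gripper": 1, "dx": 3.39, "dy": 0.78, "dz": -0.51, "yaw": -1.0},
    {"gripper": 1, "dx": 3.31, "dy": 1.07, "dz": -0.51, "yaw": -1.0},
    {"gripper": 1},
    {"gripper": 1}
  ]
}}

```text
$.deltas[6]: bad value
```

```bash
cat > look.py <<'E'
from h import *
import sys
def look(tag,labels=()):
    s=r.state(); c=r.capture('wrist'); T=wtool(c,s)
    cv2.imwrite(f'pics/{tag}.png',c['color'])
    np.savez(f'{tag}.npz',color=c['color'],z_map=c['z_map'],mtx=c['mtx'],dist_coeffs=c['dist_coeffs'],T=T)
    print('t',s['time'],s['tool_pos'].round(4),'az %.2f'%np.degrees(np.arctan2(az(s)[1,0],az(s)[0,0])),s['force'].round(1),s['gripper_width'])
    for l in labels: print(l,[(np.round(d['location'],4),round(d['confidence'],2)) for d in r.pinpoint(l,c)][:2])
    return c,T
if __name__=='__main__': look(sys.argv[1],sys.argv[2:])
E
python3 look.py w1 cover_mid cover easel
```

```text
t 2.5167 [ 0.3192 -0.3309  0.2698] az 59.87 [ 0.3  0.2 -0.1] 0.09186737706881555
cover_mid [(array([ 0.4558, -0.6006,  0.0262]), 0.86), (array([ 0.4498, -0.4286,  0.0007]), 0.16)]
cover [(array([ 4.528e-01, -5.991e-01,  4.000e-04]), 0.73), (array([ 0.417 , -0.2094,  0.0592]), 0.61)]
easel [(array([ 0.4199, -0.19  , -0.004 ]), 0.88)]
```

View pics/w1.png

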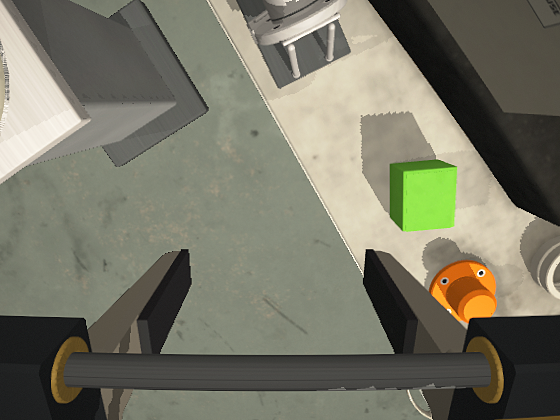

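The second call was refused because a row lacked some of its keys. The picture shows the easel from behind at the top (~300,40), the carton at (423,195) and the orange look-alike at (465,290). I'll carry on with full rows.

Emit:
{"method": "carry_out", "body": {
  "deltas": [
    {"gripper": 1, "dx": 3.45, "dy": -0.44, "dz": -0.51, "yaw": -1.0},
    {"gripper": 1, "dx": 3.48, "dy": -0.13, "dz": -0.51, "yaw": -1.0},
    {"gripper": 1, "dx": 3.48, "dy": 0.17, "dz": -0.51, "yaw": -1.0},
    {"gripper": 1, "dx": 3.45, "dy": 0.48, "dz": -0.51, "yaw": -1.0},
    {"gripper": 1, "dx": 3.39, "dy": 0.78, "dz": -0.51, "yaw": -1.0},
    {"gripper": 1, "dx": 3.31, "dy": 1.07, "dz": -0.51, "yaw": -1.0},
    {"gripper": 1, "dx": 0, "dy": 0, "dz": 0, "yaw": 0},
    {"gripper": 1, "dx": 0, "dy": 0, "dz": 0, "yaw": 0}
  ]
}}

```text
time: 3.38
tool_pos: [0.402, -0.1404, 0.3001]
tool_rot: [0.0, 0.709, 0.705, -0.0]
force: [0.1, -0.4, 0.1]
gripper_width: 0.0921
```

```bash
python3 look.py w2 cover_mid cover easel
```

```text
t 3.3833 [ 0.402  -0.1404  0.3001] az 89.71 [ 0.1 -0.4  0.1] 0.09208946274215533
cover_mid [(array([ 0.4151, -0.1833,  0.0681]), 0.93), (array([ 0.4518, -0.4314, -0.0012]), 0.24)]
cover [(array([ 0.4205, -0.2103,  0.0597]), 0.79)]
easel []
```

View pics/w2.png

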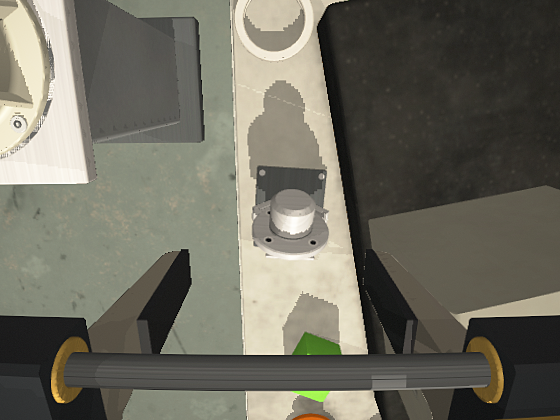

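The wrist view shows the cover in the stand at (290,220), hub facing up the image (+y), with the machine block to its right (edge from about 370,220). I'll fit the geometry from depth.

Run:
```python
from h import *
from scipy.optimize import least_squares
c=dict(np.load('w2.npz'));P=cloud(c,c['T']);ok=c['z_map']>0
p=P[ok]
m=(abs(p[:,0]-.418)<.035)&(p[:,1]>-.21)&(p[:,1]<-.13)&(p[:,2]>.05)&(p[:,2]<.12)
q=p[m];print(len(q))
def hubres(v,q):
    a=np.array([np.cos(v[2])*np.cos(v[3]),np.sin(v[2])*np.cos(v[3]),np.sin(v[3])])
    d=q-np.array([v[0],-.18,v[1]]); d=d-np.outer(d@a,a); return np.linalg.norm(d,axis=1)-.025
# keep points forward of flange
hub=q[(q[:,1]>-.195)]
v=least_squares(lambda v:hubres(v,hub),[.418,.07,np.pi/2,.35],loss='soft_l1',f_scale=.001).x
for _ in range(4):
    res=abs(hubres(v,hub)); k=hub[res<.0025]
    v=least_squares(lambda v:hubres(v,k),v).x
print('hub x,z at y=-.18',v[:2].round(4),'az %.2f elev %.2f'%tuple(np.degrees(v[2:])),len(k),np.std(hubres(v,k)))
a=np.array([np.cos(v[2])*np.cos(v[3]),np.sin(v[2])*np.cos(v[3]),np.sin(v[3])])
t=(hub-np.array([v[0],-.18,v[1]]))@a
print('axial extent',np.percentile(t,[1,50,99]), 'end pt', (np.array([v[0],-.18,v[1]])+a*np.percentile(t,99.5)).round(4))
# flange front plane pts
rad=np.linalg.norm((q-np.array([v[0],-.18,v[1]]))-np.outer((q-np.array([v[0],-.18,v[1]]))@a,a),axis=1)
# foot
m=(P[...,2]>.0)&ok
# block wall/corner: points z .1-.28 by x min per y
for y in np.arange(-.30,-.10,.01):
    k=p[(abs(p[:,1]-y)<.005)&(p[:,2]>.12)&(p[:,2]<.5)&(p[:,0]>.44)]
    if len(k): print('%.2f'%y,len(k),'xmin %.4f'%np.percentile(k[:,0],1),'z',k[:,2].min().round(3),k[:,2].max().round(3))
# granite front edge
for y in (-.22,-.18,-.1):
    k=p[(abs(p[:,1]-y)<.005)&(p[:,2]>.085)&(p[:,2]<.11)&(p[:,0]>.43)]
    if len(k): print('gran',y,k[:,0].min().round(4),np.median(k[:,2]))
k=p[(abs(p[:,0]-.40)<.03)&(abs(p[:,1]+.08)<.02)];print('bench z',np.median(k[:,2]))
```

```text
2975
hub x,z at y=-.18 [0.4188 0.0718] az 84.92 elev 15.43 1064 0.0009154718958431655
axial extent [-0.01873293  0.01561835  0.02292025] end pt [ 0.4207 -0.1577  0.078 ]
-0.30 103 xmin 0.5204 z 0.211 0.244
-0.29 101 xmin 0.5201 z 0.215 0.247
-0.20 21 xmin 0.5038 z 0.121 0.137
-0.19 95 xmin 0.5018 z 0.12 0.276
-0.18 3748 xmin 0.5010 z 0.12 0.277
-0.17 7237 xmin 0.5227 z 0.12 0.276
-0.16 4250 xmin 0.5717 z 0.12 0.275
-0.15 2075 xmin 0.4479 z 0.12 0.377
-0.14 2045 xmin 0.4479 z 0.12 0.386
-0.13 5280 xmin 0.4481 z 0.286 0.396
-0.12 3297 xmin 0.4404 z 0.371 0.401
-0.11 6773 xmin 0.4410 z 0.378 0.4
gran -0.22 0.43 0.09791198552443861
gran -0.18 0.4302 0.09226273773547106
gran -0.1 0.4732 0.09190883040433295
bench z 0.00019450340832993795
```

Run:
```python
from h import *
from scipy.optimize import least_squares
e=np.radians(20)
for f in ['w2','scene0','top0']:
    c=dict(np.load(f+'.npz'));P=cloud(c,c['T']);p=P[c['z_map']>0]
    def fr(v):
        a=np.array([np.cos(v[2])*np.cos(e),np.sin(v[2])*np.cos(e),np.sin(e)]);return a,np.array([v[0],v[3],v[1]])
    # full surface SDF fit: cover of revolution (radius,axial) ; params x,z,az,y of cover_mid
    def sdf(v,q):
        a,o=fr(v); d=q-o; t=d@a+.025; rr=np.linalg.norm(d-np.outer(d@a,a),axis=1)
        def box(t0,t1,R):
            dx=rr-R; dt=np.maximum(t0-t,t-t1); return np.where((dx>0)&(dt>0),np.hypot(dx,dt),np.maximum(dx,dt))
        return np.minimum(box(0,.01,.045),box(.01,.05,.025))
    v=np.array([.4188,.0706,np.radians(87),-.184])
    for it in range(6):
        k=p[abs(sdf(v,p))<(.006 if it<3 else .004)]
        k=k[k[:,2]>.03]
        v=least_squares(lambda v:sdf(v,k),v,loss='soft_l1',f_scale=.001).x
    print(f,'mid x %.4f y %.4f z %.4f az %.2f'%(v[0],v[3],v[1],np.degrees(v[2])),len(k),np.std(sdf(v,k)).round(5))
```

```text
w2 mid x 0.4185 y -0.1834 z 0.0704 az 86.07 4155 0.00077
scene0 mid x 0.4190 y -0.1840 z 0.0692 az 85.70 577 0.0017
top0 mid x 0.4172 y -0.1853 z 0.0713 az 86.39 288 0.00166
```

```bash
python3 -c "
from h import *
plan([.49,.183,.26],192,16)"
```

```text
a0 89.47 p0 [ 0.4008 -0.1419  0.2996]
{"dx":2.04,"dy":0.54,"dz":0.25,"yaw":-1.282},
{"dx":1.96,"dy":0.76,"dz":0.25,"yaw":-1.282},
{"dx":1.87,"dy":0.98,"dz":0.25,"yaw":-1.282},
{"dx":1.74,"dy":1.18,"dz":0.25,"yaw":-1.282},
{"dx":1.60,"dy":1.37,"dz":0.25,"yaw":-1.282},
{"dx":1.44,"dy":1.54,"dz":0.25,"yaw":-1.282},
{"dx":1.26,"dy":1.69,"dz":0.25,"yaw":-1.282},
{"dx":1.06,"dy":1.82,"dz":0.25,"yaw":-1.282},
{"dx":0.85,"dy":1.93,"dz":0.25,"yaw":-1.282},
{"dx":0.63,"dy":2.01,"dz":0.25,"yaw":-1.282},
{"dx":0.41,"dy":2.07,"dz":0.25,"yaw":-1.282},
{"dx":0.17,"dy":2.10,"dz":0.25,"yaw":-1.282},
{"dx":-0.06,"dy":2.10,"dz":0.25,"yaw":-1.282},
{"dx":-0.30,"dy":2.08,"dz":0.25,"yaw":-1.282},
{"dx":-0.53,"dy":2.04,"dz":0.25,"yaw":-1.282},
{"dx":-0.75,"dy":1.97,"dz":0.25,"yaw":-1.282},
```

Emit:
{"method": "carry_out", "body": {
  "deltas": [
    {"gripper": 1, "dx": 2.04, "dy": 0.54, "dz": 0.25, "yaw": -1.282},
    {"gripper": 1, "dx": 1.96, "dy": 0.76, "dz": 0.25, "yaw": -1.282},
    {"gripper": 1, "dx": 1.87, "dy": 0.98, "dz": 0.25, "yaw": -1.282},
    {"gripper": 1, "dx": 1.74, "dy": 1.18, "dz": 0.25, "yaw": -1.282},
    {"gripper": 1, "dx": 1.6, "dy": 1.37, "dz": 0.25, "yaw": -1.282},
    {"gripper": 1, "dx": 1.44, "dy": 1.54, "dz": 0.25, "yaw": -1.282},
    {"gripper": 1, "dx": 1.26, "dy": 1.69, "dz": 0.25, "yaw": -1.282},
    {"gripper": 1, "dx": 1.06, "dy": 1.82, "dz": 0.25, "yaw": -1.282}
  ]
}}

```text
time: 4.25
tool_pos: [0.4457, 0.0216, 0.2797]
tool_rot: [-0.0, 0.333, 0.943, -0.0]
force: [0.2, -0.8, 0.1]
gripper_width: 0.0921
```

Emit:
{"method": "carry_out", "body": {
  "deltas": [
    {"gripper": 1, "dx": 0.85, "dy": 1.93, "dz": 0.25, "yaw": -1.282},
    {"gripper": 1, "dx": 0.63, "dy": 2.01, "dz": 0.25, "yaw": -1.282},
    {"gripper": 1, "dx": 0.41, "dy": 2.07, "dz": 0.25, "yaw": -1.282},
    {"gripper": 1, "dx": 0.17, "dy": 2.1, "dz": 0.25, "yaw": -1.282},
    {"gripper": 1, "dx": -0.06, "dy": 2.1, "dz": 0.25, "yaw": -1.282},
    {"gripper": 1, "dx": -0.3, "dy": 2.08, "dz": 0.25, "yaw": -1.282},
    {"gripper": 1, "dx": -0.53, "dy": 2.04, "dz": 0.25, "yaw": -1.282},
    {"gripper": 1, "dx": -0.75, "dy": 1.97, "dz": 0.25, "yaw": -1.282}
  ]
}}

```text
time: 4.92
tool_pos: [0.4904, 0.1841, 0.2595]
tool_rot: [-0.0, -0.107, 0.994, -0.0]
force: [1.1, -0.1, -0.7]
gripper_width: 0.0919
```

Emit:
{"method": "carry_out", "body": {
  "deltas": [
    {"gripper": 1, "dx": 0, "dy": 0, "dz": 0, "yaw": 0},
    {"gripper": 1, "dx": 0, "dy": 0, "dz": 0, "yaw": 0},
    {"gripper": 1, "dx": 0, "dy": 0, "dz": 0, "yaw": 0}
  ]
}}

```text
time: 5.17
tool_pos: [0.4896, 0.1832, 0.2597]
tool_rot: [-0.0, -0.104, 0.995, -0.0]
force: [0.5, 0.6, -0.5]
gripper_width: 0.0919
```

```bash
python3 look.py w3 knob nest gauge
```

```text
t 5.1667 [0.4896 0.1832 0.2597] az -168.03 [ 0.5  0.6 -0.5] 0.09186696016683338
knob [(array([0.515 , 0.1866, 0.0622]), 0.58)]
nest [(array([0.615 , 0.2056, 0.0238]), 0.56)]
gauge [(array([ 0.5733,  0.203 , -0.0011]), 0.87)]
```

View pics/w3.png

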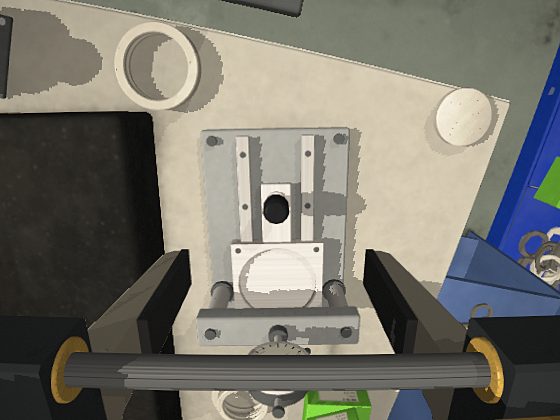

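The knob shows at (276,209), the recess at (278,275) partly under the bridge, and the rails run straight up the image, so my yaw matches the travel. I'll fit the knob and the base.

Run:
```python
from h import *
c=dict(np.load('w3.npz'));P=cloud(c,c['T']);ok=c['z_map']>0;p=P[ok]
k=p[(abs(p[:,0]-.515)<.025)&(abs(p[:,1]-.187)<.025)&(p[:,2]>.066)]
(cx,cy),rad=cv2.minEnclosingCircle((k[:,:2]*1000).astype(np.float32));print('knob',cx,cy,rad,k[:,2].max(),k[:,:2].mean(0))
# base plate outline: height 5-20mm band
for zlo,zhi in ((.008,.018),(.018,.028),(.028,.034)):
    m=ok&(P[...,2]>zlo)&(P[...,2]<zhi)&(abs(P[...,0]-.55)<.2)&(abs(P[...,1]-.2)<.12)
    q=P[m]; 
    if len(q)>50: print(zlo,len(q),q.min(0).round(3),q.max(0).round(3),np.median(q[:,2]))
# plate edges via pixels: base front edge (205..348,130) left edge
for n,(a,b) in {'railL':((237,137),(237,235)),'baseL':((203,130),(200,300)),'railR_out':((313,137),(313,235)),'front':((206,131),(346,129))}.items():
    A,B=[proj_inv(c,c['T'],*x) for x in (a,b)]
    print(n,A.round(4),B.round(4),'az %.2f'%np.degrees(np.arctan2((B-A)[1],(B-A)[0])))
```

```text
knob 514.4531860351562 187.36195373535156 13.57059383392334 0.07482631301634135 [0.513006   0.18716002]
0.008 13678 [0.42  0.089 0.008] [0.75  0.299 0.018] 0.012063512620805072
0.018 8015 [0.43  0.088 0.018] [0.75  0.299 0.028] 0.02288187403989972
0.028 2155 [0.505 0.088 0.028] [0.745 0.293 0.034] 0.030072238595271084
railL [0.4547 0.1316 0.0208] [0.5711 0.1516 0.0125] az 9.73
baseL [0.456  0.0921 0.0111] [0.6771 0.119  0.0016] az 6.94
railR_out [0.4372 0.2128 0.0231] [0.5522 0.2419 0.0117] az 14.20
front [0.4564 0.0956 0.0115] [0.4216 0.2476 0.0141] az 102.88
```

Emit:
{"method": "carry_out", "body": {
  "deltas": [
    {"gripper": 1, "dx": -1.3, "dy": -0.05, "dz": 2.0, "yaw": 0},
    {"gripper": 1, "dx": -1.22, "dy": -0.05, "dz": 3.5, "yaw": 0},
    {"gripper": 1, "dx": 0, "dy": 0, "dz": 3.5, "yaw": 0},
    {"gripper": 1, "dx": 0, "dy": 0, "dz": 3.5, "yaw": 0},
    {"gripper": 1, "dx": 0, "dy": 0, "dz": 3.5, "yaw": 0},
    {"gripper": 1, "dx": 0, "dy": 0, "dz": 2.5, "yaw": 0},
    {"gripper": 1, "dx": 0, "dy": 0, "dz": 1.7, "yaw": 0},
    {"gripper": 0.2, "dx": 0, "dy": 0, "dz": 0.57, "yaw": 0}
  ]
}}

```text
time: 6.03
tool_pos: [0.5129, 0.1879, 0.0497]
tool_rot: [-0.002, -0.106, 0.994, -0.001]
force: [0.9, -0.7, -0.4]
gripper_width: 0.0871
```

Emit:
{"method": "carry_out", "body": {
  "deltas": [
    {"gripper": -1, "dx": 0, "dy": 0, "dz": 0, "yaw": 0},
    {"gripper": -1, "dx": 0, "dy": 0, "dz": 0, "yaw": 0},
    {"gripper": -1, "dx": 0, "dy": 0, "dz": 0, "yaw": 0},
    {"gripper": -1, "dx": 0, "dy": 0, "dz": 0, "yaw": 0},
    {"gripper": -1, "dx": 0, "dy": 0, "dz": 0, "yaw": 0},
    {"gripper": -1, "dx": 0, "dy": 0, "dz": 0, "yaw": 0}
  ],
  "squeeze": 25
}}

```text
time: 6.53
tool_pos: [0.515, 0.1892, 0.0531]
tool_rot: [0.001, -0.106, 0.994, 0.0]
force: [-0.2, 0.5, -0.1]
gripper_width: 0.0475
```

Emit:
{"method": "carry_out", "body": {
  "deltas": [
    {"gripper": -1, "dx": 0, "dy": 0, "dz": 0, "yaw": 0},
    {"gripper": -1, "dx": 0, "dy": 0, "dz": 0, "yaw": 0},
    {"gripper": -1, "dx": 0, "dy": 0, "dz": 0, "yaw": 0},
    {"gripper": -1, "dx": 0, "dy": 0, "dz": 0, "yaw": 0}
  ],
  "squeeze": 25
}}

```text
time: 6.87
tool_pos: [0.5149, 0.1875, 0.0524]
tool_rot: [0.0, -0.107, 0.994, -0.001]
force: [2.4, -11.5, 2.7]
gripper_width: 0.0266
```

Emit:
{"method": "carry_out", "body": {
  "deltas": [
    {"gripper": -1, "dx": 0.5, "dy": 0, "dz": 0, "yaw": 0},
    {"gripper": -1, "dx": 1.0, "dy": 0, "dz": 0, "yaw": 0},
    {"gripper": -1, "dx": 1.4, "dy": 0, "dz": 0, "yaw": 0},
    {"gripper": -1, "dx": 1.4, "dy": 0, "dz": 0, "yaw": 0},
    {"gripper": -1, "dx": 1.4, "dy": 0, "dz": 0, "yaw": 0},
    {"gripper": -1, "dx": 1.4, "dy": 0, "dz": 0, "yaw": 0},
    {"gripper": -1, "dx": 1.4, "dy": 0, "dz": 0, "yaw": 0},
    {"gripper": -1, "dx": 1.0, "dy": 0, "dz": 0, "yaw": 0}
  ]
}}

```text
time: 7.53
tool_pos: [0.4215, 0.1662, 0.0524]
tool_rot: [0.0, -0.108, 0.994, -0.002]
force: [9.4, -24.0, 1.2]
gripper_width: 0.0266
```

Emit:
{"method": "carry_out", "body": {
  "deltas": [
    {"gripper": -1, "dx": 0.3, "dy": -0.1, "dz": 0, "yaw": 0},
    {"gripper": -1, "dx": 0.3, "dy": -0.05, "dz": 0, "yaw": 0},
    {"gripper": -1, "dx": 0.3, "dy": 0, "dz": 0, "yaw": 0}
  ]
}}

```text
time: 7.78
tool_pos: [0.4149, 0.1646, 0.0526]
tool_rot: [0.002, -0.107, 0.994, -0.001]
force: [17.1, -14.2, -16.0]
gripper_width: 0.0268
```

Emit:
{"method": "carry_out", "body": {
  "deltas": [
    {"gripper": -1, "dx": 0.3, "dy": 0, "dz": 0, "yaw": 0},
    {"gripper": -1, "dx": 0, "dy": 0, "dz": 0, "yaw": 0}
  ]
}}

```text
time: 7.95
tool_pos: [0.4148, 0.1646, 0.0527]
tool_rot: [0.005, -0.107, 0.994, -0.0]
force: [19.5, -13.7, -16.4]
gripper_width: 0.0267
```

Emit:
{"method": "carry_out", "body": {
  "deltas": [
    {"gripper": -1, "dx": -0.15, "dy": 0, "dz": 0, "yaw": 0},
    {"gripper": 1, "dx": 0, "dy": 0, "dz": 0, "yaw": 0},
    {"gripper": 1, "dx": 0, "dy": 0, "dz": 0, "yaw": 0},
    {"gripper": 1, "dx": 0, "dy": 0, "dz": 0, "yaw": 0},
    {"gripper": 1, "dx": 0, "dy": 0, "dz": 0, "yaw": 0},
    {"gripper": 1, "dx": 0, "dy": 0, "dz": -1.5, "yaw": 0},
    {"gripper": 1, "dx": 0, "dy": 0, "dz": -3, "yaw": 0},
    {"gripper": 1, "dx": 0, "dy": 0, "dz": -4, "yaw": 0}
  ]
}}

```text
time: 8.62
tool_pos: [0.4094, 0.1647, 0.1363]
tool_rot: [-0.003, -0.106, 0.994, -0.001]
force: [1.7, 0.5, 0.2]
gripper_width: 0.0713
```

Emit:
{"method": "carry_out", "body": {
  "deltas": [
    {"gripper": 1, "dx": 0, "dy": 0, "dz": -4, "yaw": 0},
    {"gripper": 1, "dx": 0, "dy": 0, "dz": -4, "yaw": 0},
    {"gripper": 1, "dx": 0, "dy": 0, "dz": -3, "yaw": 0},
    {"gripper": 1, "dx": 0, "dy": 0, "dz": 0, "yaw": 0},
    {"gripper": 1, "dx": 0, "dy": 0, "dz": 0, "yaw": 0}
  ]
}}

```text
time: 9.03
tool_pos: [0.4124, 0.1658, 0.2488]
tool_rot: [0.002, -0.106, 0.994, 0.001]
force: [0.2, -0.1, -0.6]
gripper_width: 0.092
```

```bash
python3 look.py w4 knob nest gauge
```

```text
t 9.0333 [0.4124 0.1658 0.2488] az -167.78 [ 0.2 -0.1 -0.6] 0.09204399344097776
knob [(array([0.417 , 0.1637, 0.0554]), 0.64)]
nest [(array([0.5177, 0.1826, 0.0233]), 0.6)]
gauge [(array([ 0.5758,  0.2027, -0.0039]), 0.98)]
```

View pics/w4.png

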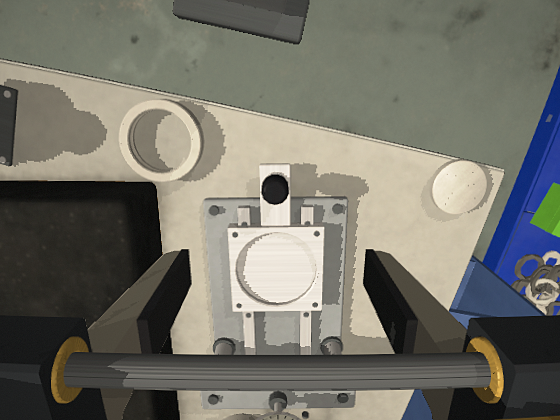

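The shuttle is out: the knob at (275,188) is now beyond the base edge and the recess at (277,268) is clear of the bridge. I'll fit the recess centre.

```bash
cat > nest.py <<'E'
from h import *
import sys
from scipy.optimize import least_squares
def fit(f):
    c=dict(np.load(f));P=cloud(c,c['T']);ok=c['z_map']>0;p=P[ok]
    a=np.radians(12.3);u=np.array([np.cos(a),np.sin(a)])
    k=p[(abs(p[:,0]-.414)<.025)&(abs(p[:,1]-.165)<.025)&(p[:,2]>.066)&(p[:,2]<.08)]
    (cx,cy),rad=cv2.minEnclosingCircle((k[:,:2]*1000).astype(np.float32));print('knob',cx,cy,rad,k[:,2].max())
    n0=np.array([cx,cy])/1000+.105*u; print('nest from knob',n0.round(4))
    d=np.linalg.norm(p[:,:2]-n0,axis=1); m=(d<.07)&(p[:,2]<.036)&(p[:,2]>.015)
    q=p[m]; fl=q[d[m]<.035]; print('floor z',np.median(fl[:,2]),np.std(fl[:,2])); ri=q[(d[m]>.052)&(d[m]<.054)];print('rim z',np.median(ri[:,2]))
    # sigmoid-like circle fit: z = floor + (rim-floor)*clip((r-45.5)/..)
    zf,zr=np.median(fl[:,2]),np.median(ri[:,2])
    q=q[(np.linalg.norm(q[:,:2]-n0,axis=1)<.053)]
    def res(v):
        rr=np.linalg.norm(q[:,:2]-v[:2],axis=1); return q[:,2]-(zf+(zr-zf)/(1+np.exp(-(rr-v[2])/.0008)))
    v=least_squares(res,[*n0,.0475],loss='soft_l1',f_scale=.002).x; print('recess fit',v.round(4))
if __name__=='__main__': fit(sys.argv[1])
E
python3 nest.py w4.npz
python3 -c "
from h import *
for n in ['scene','top']:
    c=r.capture(n)
    np.savez(f'{n}1.npz',**{k:c[k] for k in ('color','z_map','mtx','dist_coeffs','T')})
    for l in ['nest','knob']: print(n,l,[(np.round(d['location'],4),round(d['confidence'],2)) for d in r.pinpoint(l,c)][:1])
"; python3 nest.py scene1.npz;python3 nest.py top1.npz
python3 -c "
from h import *
plan([.402,-.10,.26],86,22)"
```

```text
knob 414.6805419921875 164.5081024169922 13.83732795715332 0.07492988555630359
nest from knob [0.5173 0.1869]
floor z 0.023172894438629077 0.0007391265197194877
rim z 0.030149768759300477
recess fit [0.5178 0.1882 0.0468]
scene nest [(array([0.5184, 0.1873, 0.027 ]), 0.62)]
scene knob [(array([0.4149, 0.1655, 0.0566]), 0.97)]
top nest [(array([0.5195, 0.1878, 0.0209]), 0.55)]
top knob [(array([0.4145, 0.1639, 0.0546]), 0.79)]
knob 413.4214782714844 167.51388549804688 14.13939380645752 0.07416295754661262
nest from knob [0.516  0.1899]
floor z 0.021687312112677826 0.002048417802859804
rim z 0.027997886287367102
recess fit [0.518  0.1891 0.0467]
knob 411.74212646484375 163.1502685546875 11.592472076416016 0.07964997370161697
nest from knob [0.5143 0.1855]
floor z 0.022756432003386173 0.003990688694803622
rim z 0.028188220382957985
recess fit [0.5155 0.1887 0.045 ]
a0 -167.80 p0 [0.4115 0.1652 0.2467]
{"dx":0.30,"dy":-1.17,"dz":-0.06,"yaw":0.965},
{"dx":0.20,"dy":-1.19,"dz":-0.06,"yaw":0.965},
{"dx":0.10,"dy":-1.20,"dz":-0.06,"yaw":0.965},
{"dx":-0.00,"dy":-1.21,"dz":-0.06,"yaw":0.965},
[... 164 characters left out ...]
.14,"dz":-0.06,"yaw":0.965},
{"dx":-0.50,"dy":-1.10,"dz":-0.06,"yaw":0.965},
{"dx":-0.59,"dy":-1.05,"dz":-0.06,"yaw":0.965},
{"dx":-0.67,"dy":-1.00,"dz":-0.06,"yaw":0.965},
{"dx":-0.76,"dy":-0.94,"dz":-0.06,"yaw":0.965},
{"dx":-0.83,"dy":-0.87,"dz":-0.06,"yaw":0.965},
{"dx":-0.90,"dy":-0.80,"dz":-0.06,"yaw":0.965},
{"dx":-0.97,"dy":-0.72,"dz":-0.06,"yaw":0.965},
{"dx":-1.02,"dy":-0.64,"dz":-0.06,"yaw":0.965},
{"dx":-1.07,"dy":-0.55,"dz":-0.06,"yaw":0.965},
{"dx":-1.12,"dy":-0.46,"dz":-0.06,"yaw":0.965},
{"dx":-1.15,"dy":-0.36,"dz":-0.06,"yaw":0.965},
{"dx":-1.18,"dy":-0.26,"dz":-0.06,"yaw":0.965},
{"dx":-1.20,"dy":-0.16,"dz":-0.06,"yaw":0.965},
{"dx":-1.20,"dy":-0.06,"dz":-0.06,"yaw":0.965},
```

```bash
python3 -c "
from h import *
plan([.402,-.1735,.24],86,16)"
```

```text
a0 -167.80 p0 [0.4115 0.1652 0.2467]
{"dx":0.51,"dy":-2.06,"dz":0.04,"yaw":1.327},
{"dx":0.26,"dy":-2.10,"dz":0.04,"yaw":1.327},
{"dx":0.02,"dy":-2.12,"dz":0.04,"yaw":1.327},
{"dx":-0.23,"dy":-2.11,"dz":0.04,"yaw":1.327},
{"dx":-0.47,"dy":-2.07,"dz":0.04,"yaw":1.327},
{"dx":-0.70,"dy":-2.00,"dz":0.04,"yaw":1.327},
{"dx":-0.93,"dy":-1.90,"dz":0.04,"yaw":1.327},
{"dx":-1.14,"dy":-1.78,"dz":0.04,"yaw":1.327},
{"dx":-1.34,"dy":-1.64,"dz":0.04,"yaw":1.327},
{"dx":-1.52,"dy":-1.47,"dz":0.04,"yaw":1.327},
{"dx":-1.68,"dy":-1.29,"dz":0.04,"yaw":1.327},
{"dx":-1.82,"dy":-1.08,"dz":0.04,"yaw":1.327},
{"dx":-1.93,"dy":-0.87,"dz":0.04,"yaw":1.327},
{"dx":-2.02,"dy":-0.64,"dz":0.04,"yaw":1.327},
{"dx":-2.08,"dy":-0.40,"dz":0.04,"yaw":1.327},
{"dx":-2.11,"dy":-0.16,"dz":0.04,"yaw":1.327},
```

Emit:
{"method": "carry_out", "body": {
  "deltas": [
    {"gripper": 1, "dx": 0.51, "dy": -2.06, "dz": 0, "yaw": 1.327},
    {"gripper": 1, "dx": 0.26, "dy": -2.1, "dz": 0, "yaw": 1.327},
    {"gripper": 1, "dx": 0.02, "dy": -2.12, "dz": 0, "yaw": 1.327},
    {"gripper": 1, "dx": -0.23, "dy": -2.11, "dz": 0, "yaw": 1.327},
    {"gripper": 1, "dx": -0.47, "dy": -2.07, "dz": 0, "yaw": 1.327},
    {"gripper": 1, "dx": -0.7, "dy": -2.0, "dz": 0, "yaw": 1.327},
    {"gripper": 1, "dx": -0.93, "dy": -1.9, "dz": 0, "yaw": 1.327},
    {"gripper": 1, "dx": -1.14, "dy": -1.78, "dz": 0, "yaw": 1.327}
  ]
}}

```text
time: 10.2
tool_pos: [0.4069, -0.0051, 0.2472]
tool_rot: [-0.0, 0.352, 0.936, 0.0]
force: [0.0, -0.5, -0.4]
gripper_width: 0.092
```

Emit:
{"method": "carry_out", "body": {
  "deltas": [
    {"gripper": 1, "dx": -1.34, "dy": -1.64, "dz": 0, "yaw": 1.327},
    {"gripper": 1, "dx": -1.52, "dy": -1.47, "dz": 0, "yaw": 1.327},
    {"gripper": 1, "dx": -1.68, "dy": -1.29, "dz": 0, "yaw": 1.327},
    {"gripper": 1, "dx": -1.82, "dy": -1.08, "dz": 0, "yaw": 1.327},
    {"gripper": 1, "dx": -1.93, "dy": -0.87, "dz": 0, "yaw": 1.327},
    {"gripper": 1, "dx": -2.02, "dy": -0.64, "dz": 0, "yaw": 1.327},
    {"gripper": 1, "dx": -2.08, "dy": -0.4, "dz": 0, "yaw": 1.327},
    {"gripper": 1, "dx": -2.11, "dy": -0.16, "dz": 0, "yaw": 1.327}
  ]
}}

```text
time: 10.87
tool_pos: [0.4021, -0.1745, 0.2472]
tool_rot: [-0.0, 0.733, 0.68, -0.0]
force: [0.2, 0.6, -0.6]
gripper_width: 0.0918
```

Emit:
{"method": "carry_out", "body": {
  "deltas": [
    {"gripper": 1, "dx": 0, "dy": 0, "dz": 0, "yaw": 0},
    {"gripper": 1, "dx": 0, "dy": 0, "dz": 0, "yaw": 0},
    {"gripper": 1, "dx": 0, "dy": 0, "dz": 0, "yaw": 0}
  ]
}}

```text
time: 11.12
tool_pos: [0.402, -0.173, 0.2471]
tool_rot: [-0.0, 0.73, 0.683, 0.0]
force: [0.7, -0.4, -0.1]
gripper_width: 0.0916
```

```bash
python3 look.py w5 cover_mid
python3 - <<'E'
from h import *
c=dict(np.load('w5.npz'));P=cloud(c,c['T']);p=P[c['z_map']>0]
for y in np.arange(-.23,-.13,.01):
    k=p[(abs(p[:,1]-y)<.005)&(p[:,2]>.12)&(p[:,2]<.27)&(p[:,0]>.47)]
    if len(k): print('%.2f'%y,len(k),'xmin %.4f'%np.percentile(k[:,0],1),k[:,2].min().round(3),k[:,2].max().round(3))
E
```

```text
t 11.1167 [ 0.402  -0.173   0.2471] az 86.16 [ 0.7 -0.4 -0.1] 0.09158930579055147
cover_mid [(array([ 0.4149, -0.1828,  0.0706]), 0.58)]
-0.23 209 xmin 0.5094 0.121 0.191
-0.22 575 xmin 0.5041 0.12 0.233
-0.21 811 xmin 0.5033 0.12 0.242
-0.20 963 xmin 0.5034 0.12 0.257
-0.19 1371 xmin 0.5014 0.121 0.27
-0.18 5727 xmin 0.5005 0.121 0.27
-0.17 6983 xmin 0.5221 0.12 0.27
-0.16 1940 xmin 0.5726 0.12 0.209
-0.15 83 xmin 0.6239 0.12 0.138
```

View pics/w5.png

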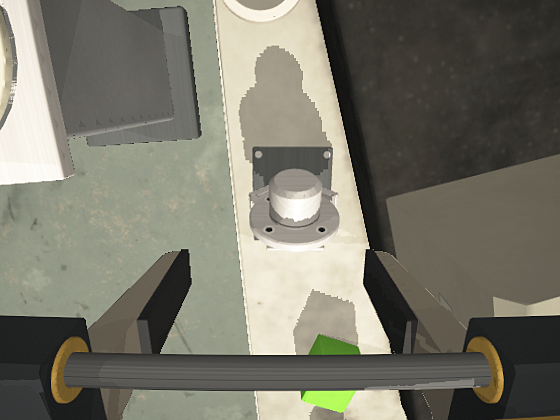

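Emit:
{"method": "carry_out", "body": {
  "deltas": [
    {"gripper": 1, "dx": 0, "dy": 0, "dz": 1.5, "yaw": 0},
    {"gripper": 1, "dx": 0, "dy": 0, "dz": 2.5, "yaw": 0},
    {"gripper": 1, "dx": 0, "dy": 0, "dz": 2.5, "yaw": 0},
    {"gripper": 1, "dx": 0, "dy": 0, "dz": 2.5, "yaw": 0},
    {"gripper": 1, "dx": 0, "dy": 0, "dz": 2.0, "yaw": 0}
  ]
}}

```text
time: 11.63
tool_pos: [0.4019, -0.1723, 0.1359]
tool_rot: [-0.0, 0.73, 0.683, -0.0]
force: [0.8, -0.2, 0.5]
gripper_width: 0.0918
```

Emit:
{"method": "carry_out", "body": {
  "deltas": [
    {"gripper": 1, "dx": 0, "dy": 0, "dz": 2.0, "yaw": 0},
    {"gripper": 1, "dx": 0, "dy": 0, "dz": 2.0, "yaw": 0},
    {"gripper": 1, "dx": 0, "dy": 0, "dz": 1.5, "yaw": 0},
    {"gripper": 1, "dx": 0, "dy": 0, "dz": 1.3, "yaw": 0},
    {"gripper": 1, "dx": 0, "dy": 0, "dz": 0, "yaw": 0}
  ]
}}

```text
time: 12.05
tool_pos: [0.401, -0.172, 0.0674]
tool_rot: [-0.002, 0.73, 0.683, -0.001]
force: [0.3, 0.6, -0.2]
gripper_width: 0.0917
```

```bash
python3 look.py w6; python3 -c "
from h import *
c=r.capture('scene');cv2.imwrite('pics/s6.png',cv2.resize(c['color'][100:300,250:430],None,fx=3,fy=3,interpolation=cv2.INTER_CUBIC))"
```

```text
t 12.05 [ 0.401  -0.172   0.0674] az 86.18 [ 0.3  0.6 -0.2] 0.09171660425611504
```

View pics/w6.png

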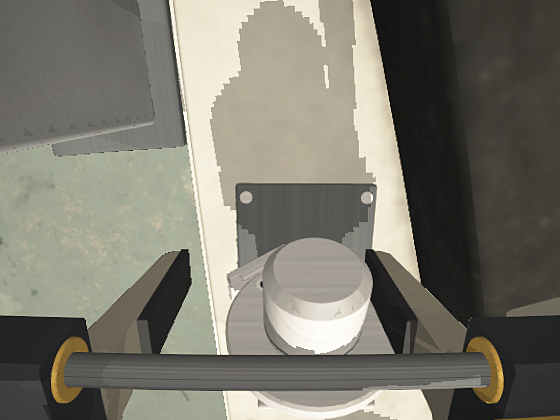

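View pics/s6.png

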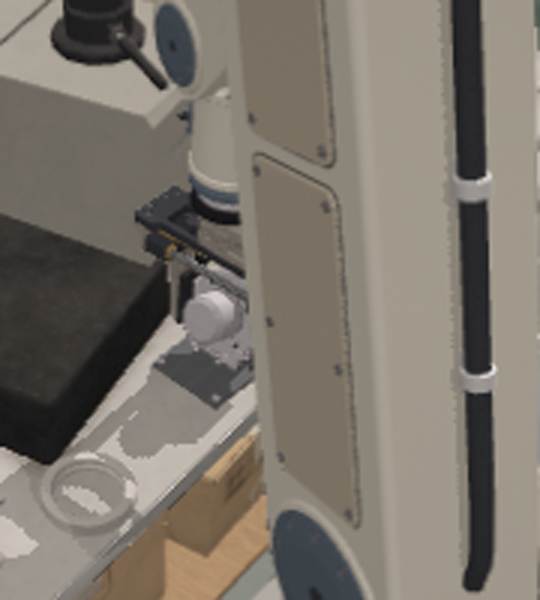

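Emit:
{"method": "carry_out", "body": {
  "deltas": [
    {"gripper": 0.84, "dx": 0, "dy": 0, "dz": 0, "yaw": 0},
    {"gripper": 0.78, "dx": 0, "dy": 0, "dz": -0.05, "yaw": 0},
    {"gripper": 0.72, "dx": 0, "dy": 0, "dz": -0.05, "yaw": 0},
    {"gripper": 0.66, "dx": 0, "dy": 0, "dz": -0.1, "yaw": 0}
  ],
  "squeeze": 20
}}

```text
time: 12.48
tool_pos: [0.4042, -0.174, 0.0724]
tool_rot: [0.002, 0.731, 0.682, 0.001]
force: [3.8, 0.8, 1.3]
gripper_width: 0.0768
```

```bash
python3 look.py w7
```

```text
t 12.4833 [ 0.4042 -0.174   0.0724] az 86.04 [3.8 0.8 1.3] 0.07680111575983928
```

View pics/w7.png

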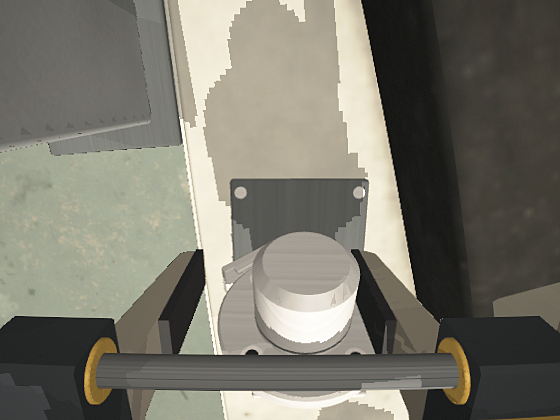

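Emit:
{"method": "carry_out", "body": {
  "deltas": [
    {"gripper": 0.6, "dx": 0, "dy": 0, "dz": -0.1, "yaw": 0},
    {"gripper": 0.54, "dx": 0, "dy": 0, "dz": -0.1, "yaw": 0},
    {"gripper": 0.48, "dx": 0, "dy": 0, "dz": -0.1, "yaw": 0},
    {"gripper": 0.42, "dx": 0, "dy": 0, "dz": -0.1, "yaw": 0}
  ]
}}

```text
time: 12.87
tool_pos: [0.4058, -0.1747, 0.0769]
tool_rot: [0.003, 0.731, 0.682, 0.002]
force: [7.2, 0.9, 4.0]
gripper_width: 0.0652
```

```bash
python3 look.py w8
```

```text
t 12.8667 [ 0.4058 -0.1747  0.0769] az 86.03 [7.2 0.9 4. ] 0.06516198464277714
```

View pics/w8.png

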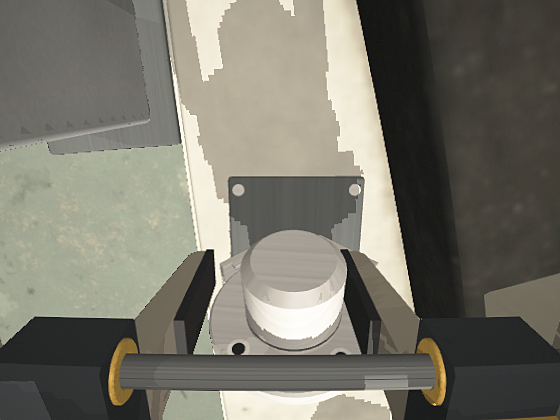

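Emit:
{"method": "carry_out", "body": {
  "deltas": [
    {"gripper": 0.37, "dx": 0, "dy": -0.3, "dz": -0.1, "yaw": 0},
    {"gripper": 0.32, "dx": 0, "dy": -0.2, "dz": -0.1, "yaw": 0},
    {"gripper": 0.27, "dx": 0, "dy": 0, "dz": -0.15, "yaw": 0},
    {"gripper": 0.22, "dx": 0, "dy": 0, "dz": -0.15, "yaw": 0}
  ]
}}

```text
time: 13.25
tool_pos: [0.4045, -0.1756, 0.0835]
tool_rot: [0.007, 0.731, 0.682, 0.003]
force: [13.8, 0.1, 9.8]
gripper_width: 0.0563
```

```bash
python3 look.py w9
```

```text
t 13.25 [ 0.4045 -0.1756  0.0835] az 86.01 [13.8  0.1  9.8] 0.056299860038466425
```

View pics/w9.png

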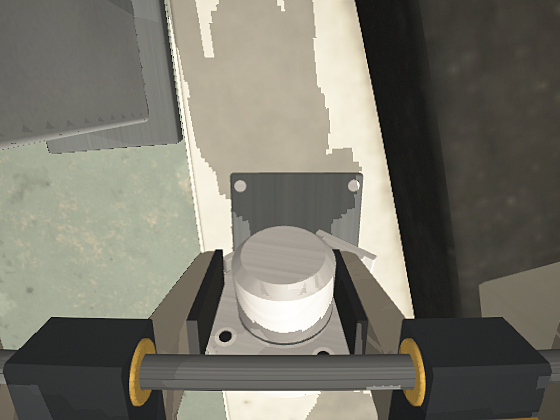

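Emit:
{"method": "carry_out", "body": {
  "deltas": [
    {"gripper": 0.2, "dx": 0, "dy": 0, "dz": -0.4, "yaw": 0},
    {"gripper": 0.14, "dx": 0, "dy": 0, "dz": -0.3, "yaw": 0},
    {"gripper": 0.08, "dx": 0, "dy": 0, "dz": -0.2, "yaw": 0},
    {"gripper": -0.2, "dx": 0, "dy": 0, "dz": 0, "yaw": 0},
    {"gripper": -0.2, "dx": 0, "dy": 0, "dz": 0, "yaw": 0}
  ]
}}

```text
time: 13.72
tool_pos: [0.4006, -0.1743, 0.091]
tool_rot: [0.003, 0.731, 0.682, 0.002]
force: [7.0, 1.3, 5.4]
gripper_width: 0.0502
```

```bash
python3 look.py w10
```

```text
t 13.7167 [ 0.4006 -0.1743  0.091 ] az 86.03 [7.  1.3 5.4] 0.05017066609429337
```

View pics/w10.png

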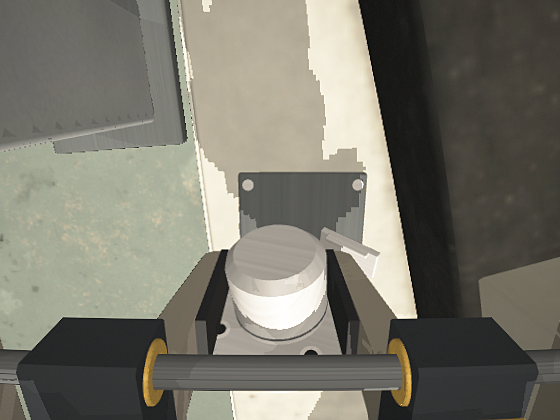

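Emit:
{"method": "carry_out", "body": {
  "deltas": [
    {"gripper": -0.6, "dx": 0, "dy": 0, "dz": 0, "yaw": 0},
    {"gripper": -0.6, "dx": 0, "dy": 0, "dz": -0.4, "yaw": 0},
    {"gripper": -0.6, "dx": 0, "dy": 0, "dz": -0.6, "yaw": 0},
    {"gripper": -0.6, "dx": 0, "dy": 0, "dz": -0.8, "yaw": 0}
  ],
  "squeeze": 35
}}

```text
time: 14.1
tool_pos: [0.3958, -0.1726, 0.1072]
tool_rot: [-0.001, 0.731, 0.682, -0.001]
force: [0.1, -0.1, -2.4]
gripper_width: 0.0499
```

Emit:
{"method": "carry_out", "body": {
  "deltas": [
    {"gripper": -0.6, "dx": 0, "dy": 0, "dz": -1.0, "yaw": 0},
    {"gripper": -0.6, "dx": 0, "dy": 0, "dz": -1.0, "yaw": 0},
    {"gripper": -0.6, "dx": 0, "dy": 0, "dz": -1.0, "yaw": 0},
    {"gripper": -0.6, "dx": 0, "dy": 0, "dz": 0, "yaw": 0}
  ]
}}

```text
time: 14.43
tool_pos: [0.3974, -0.1732, 0.1389]
tool_rot: [0.001, 0.731, 0.682, 0.0]
force: [0.7, -0.0, -3.6]
gripper_width: 0.0495
```

```bash
python3 look.py w11
```

```text
t 14.4333 [ 0.3974 -0.1732  0.1389] az 86.03 [ 0.7 -0.  -3.6] 0.04951961543163503
```

View pics/w11.png

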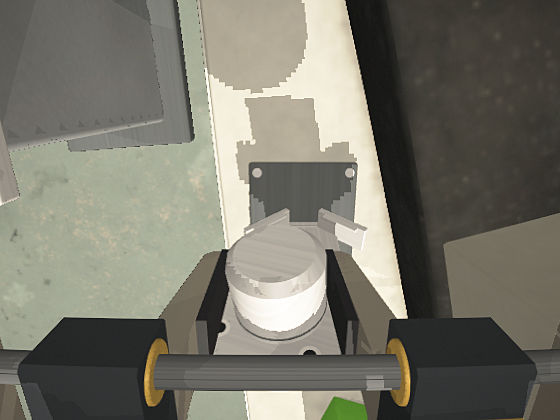

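The cover hangs clear of the stand at (277,280), held by its hub, and the wrist reads its weight of 3.6 N. I'll fit its pose in the hand.

```bash
cat > covfit.py <<'E'
from h import *
import sys
from scipy.optimize import least_squares
def axis(v): return np.array([np.cos(v[3])*np.cos(v[4]),np.sin(v[3])*np.cos(v[4]),np.sin(v[4])])
def sdf(v,q):
    a=axis(v);d=q-v[:3];t=d@a+.025;rr=np.linalg.norm(d-np.outer(d@a,a),axis=1)
    def box(t0,t1,R):
        dx=rr-R;dt=np.maximum(t0-t,t-t1);return np.where((dx>0)&(dt>0),np.hypot(dx,dt),np.maximum(dx,dt))
    return np.minimum(box(0,.01,.045),box(.01,.05,.025))
def fit(f,v0,tp=None,azt=None):
    c=dict(np.load(f));P=cloud(c,c['T']);p=P[c['z_map']>0];v=np.array(v0,float)
    if tp is not None: # drop finger points
        X=np.array([np.cos(azt),np.sin(azt)]);Y=np.array([np.sin(azt),-np.cos(azt)])
        l=(p[:,:2]-tp[:2]); lx=l@X; ly=l@Y
        p=p[~((abs(lx)<.014)&(abs(ly)>.0235)&(p[:,2]>tp[2]-.016))&~(p[:,2]>tp[2]+.05)]
    for tol in (.012,.01,.008,.006,.004,.004):
        k=p[abs(sdf(v,p))<tol];
        v=least_squares(lambda v:sdf(v,k),v,loss='soft_l1',f_scale=.001).x
    print(f,'mid',v[:3].round(4),'az %.1f elev %.1f'%tuple(np.degrees(v[3:])),len(k),np.std(sdf(v,k)).round(5))
    return v
E
python3 - <<'E'
from covfit import *
tp=np.array([.3974,-.1732,.1389]);a=np.radians(86.03)
for e in (20,5,35):
    v=fit('w11.npz',[.3974,-.183,.140,a,np.radians(e)],tp,a)
    ax=axis(v); g=tp+[0,0,.005]; print('s of grip', (g-v[:3])@ax+.025, 'offset perp', (g-v[:3]-((g-v[:3])@ax)*ax).round(4))
E
```

```text
w11.npz mid [ 0.3977 -0.1814  0.1291] az 91.3 elev 19.7 12886 0.00071
s of grip 0.03768569339158924 offset perp [-0.     -0.0038  0.0105]
w11.npz mid [ 0.3977 -0.1814  0.1291] az 91.3 elev 19.7 12886 0.00071
s of grip 0.037685693391600904 offset perp [-0.     -0.0038  0.0105]
w11.npz mid [ 0.3977 -0.1814  0.1291] az 91.3 elev 19.7 12886 0.00071
s of grip 0.037685693391573474 offset perp [-0.     -0.0038  0.0105]
```

Emit:
{"method": "carry_out", "body": {
  "deltas": [
    {"gripper": -0.6, "dx": 1.5, "dy": 0, "dz": -0.5, "yaw": 0},
    {"gripper": -0.6, "dx": 3.0, "dy": 0, "dz": -0.5, "yaw": 0},
    {"gripper": -0.6, "dx": 3.0, "dy": 0, "dz": 0, "yaw": 0},
    {"gripper": -0.6, "dx": 2.3, "dy": 0, "dz": 1.0, "yaw": 0},
    {"gripper": -0.6, "dx": 0.5, "dy": 0, "dz": 2.0, "yaw": 0},
    {"gripper": -0.6, "dx": 0, "dy": 0, "dz": 2.5, "yaw": 0},
    {"gripper": -0.6, "dx": 0, "dy": 0, "dz": 2.0, "yaw": 0},
    {"gripper": -0.6, "dx": 0, "dy": 0, "dz": 0.5, "yaw": 0}
  ]
}}

```text
time: 15.15
tool_pos: [0.4018, -0.0696, 0.0646]
tool_rot: [-0.002, 0.731, 0.683, -0.002]
force: [-0.6, -0.1, -2.5]
gripper_width: 0.0498
```

Emit:
{"method": "carry_out", "body": {
  "deltas": [
    {"gripper": -0.6, "dx": 0, "dy": 0, "dz": 0, "yaw": 0},
    {"gripper": -0.6, "dx": 0, "dy": 0, "dz": 0, "yaw": 0},
    {"gripper": -0.6, "dx": 0, "dy": 0, "dz": 0, "yaw": 0}
  ]
}}

```text
time: 15.4
tool_pos: [0.4049, -0.0706, 0.0681]
tool_rot: [0.0, 0.731, 0.682, 0.0]
force: [-0.0, 0.2, -3.8]
gripper_width: 0.0501
```

```bash
cat > cov.py <<'E'
from covfit import *
from look import look
import sys
tag=sys.argv[1]; e=float(sys.argv[2])
s=r.state(); look(tag); M=az(s); a=np.arctan2(M[1,0],M[0,0]); tp=np.array(s['tool_pos'])
v=fit(tag+'.npz',[*(tp+[0.0,0,-.005]-[np.cos(a)*.009,np.sin(a)*.009,.003]),a,np.radians(e)],tp,a)
ax=axis(v); d=np.array([np.cos(v[3])*np.sin(v[4]),np.sin(v[3])*np.sin(v[4]),-np.cos(v[4])])
print('flange low edge',(v[:3]-.025*ax+.045*d).round(4),'face centre',(v[:3]-.025*ax).round(4))
E
python3 cov.py w12 20
```

```text
t 15.4 [ 0.4049 -0.0706  0.0681] az 86.02 [-0.   0.2 -3.8] 0.0500934163343019
w12.npz mid [ 0.4052 -0.0788  0.0583] az 91.2 elev 19.7 12888 0.00071
flange low edge [ 0.4054 -0.0871  0.0075] face centre [ 0.4057 -0.1023  0.0498]
```

Emit:
{"method": "carry_out", "body": {
  "deltas": [
    {"gripper": -0.6, "dx": 0, "dy": 0, "dz": 0.3, "yaw": 0},
    {"gripper": -0.6, "dx": 0, "dy": 0, "dz": 0, "yaw": 0},
    {"gripper": -0.6, "dx": 0, "dy": 0, "dz": 0, "yaw": 0},
    {"gripper": -0.6, "dx": 0, "dy": 0, "dz": 0, "yaw": 0}
  ],
  "squeeze": 10
}}

```text
time: 15.78
tool_pos: [0.4045, -0.0704, 0.0645]
tool_rot: [0.0, 0.731, 0.682, 0.0]
force: [-0.3, 0.1, -3.1]
gripper_width: 0.0494
```

```bash
python3 cov.py w13 20
```

```text
t 15.7833 [ 0.4045 -0.0704  0.0645] az 86.03 [-0.3  0.1 -3.1] 0.04944964824880779
w13.npz mid [ 0.4044 -0.0762  0.0505] az 87.4 elev 47.3 14321 0.00089
flange low edge [ 0.4051 -0.0601  0.0016] face centre [ 0.4037 -0.0932  0.0321]
```

It swung to 47° under gravity, as I'd hoped. Now I'll press it gently flat on the bench.

Emit:
{"method": "carry_out", "body": {
  "deltas": [
    {"gripper": -0.6, "dx": -0.3, "dy": 0, "dz": 0.2, "yaw": 0},
    {"gripper": -0.6, "dx": -0.5, "dy": 0, "dz": 0.25, "yaw": 0},
    {"gripper": -0.6, "dx": -0.5, "dy": 0, "dz": 0.3, "yaw": 0},
    {"gripper": -0.6, "dx": -0.5, "dy": 0, "dz": 0.35, "yaw": 0}
  ]
}}

```text
time: 16.17
tool_pos: [0.4036, -0.0894, 0.0537]
tool_rot: [0.001, 0.731, 0.683, -0.0]
force: [-1.9, -3.4, 9.2]
gripper_width: 0.0496
```

```bash
python3 cov.py w14 65
```

```text
t 16.1667 [ 0.4036 -0.0894  0.0537] az 86.10 [-1.9 -3.4  9.2] 0.049572911208904336
w14.npz mid [ 0.4041 -0.0917  0.0393] az 86.3 elev 64.6 16948 0.00116
flange low edge [ 0.406  -0.0618 -0.0026] face centre [ 0.4034 -0.1024  0.0167]
```

View pics/w14.png

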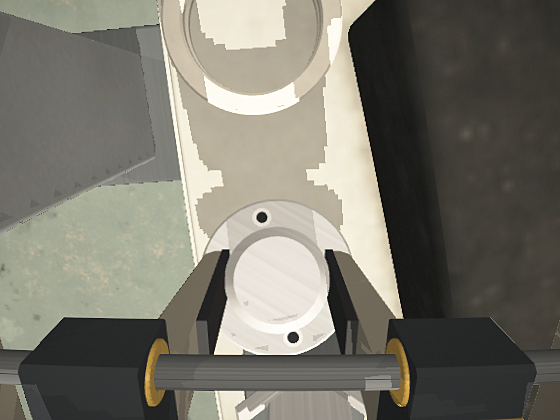

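Emit:
{"method": "carry_out", "body": {
  "deltas": [
    {"gripper": -0.6, "dx": 0, "dy": 0, "dz": -0.8, "yaw": 0},
    {"gripper": -0.6, "dx": 1.0, "dy": 0, "dz": 0, "yaw": 0},
    {"gripper": -0.6, "dx": 1.3, "dy": 0, "dz": 0, "yaw": 0},
    {"gripper": -0.6, "dx": 0.9, "dy": 0, "dz": 0, "yaw": 0},
    {"gripper": -0.6, "dx": 0, "dy": 0, "dz": 0.4, "yaw": 0},
    {"gripper": -0.6, "dx": 0, "dy": 0, "dz": 0.4, "yaw": 0}
  ]
}}

```text
time: 16.72
tool_pos: [0.4056, -0.0558, 0.0532]
tool_rot: [0.0, 0.73, 0.683, 0.0]
force: [-2.0, -4.8, 10.6]
gripper_width: 0.0497
```

Emit:
{"method": "carry_out", "body": {
  "deltas": [
    {"gripper": -0.6, "dx": -0.4, "dy": 0, "dz": 0.3, "yaw": 0},
    {"gripper": -0.6, "dx": -0.4, "dy": 0, "dz": 0.3, "yaw": 0},
    {"gripper": -0.6, "dx": -0.4, "dy": 0, "dz": 0.3, "yaw": 0},
    {"gripper": -0.6, "dx": -0.3, "dy": 0, "dz": 0.3, "yaw": 0},
    {"gripper": -0.6, "dx": 0, "dy": 0, "dz": 0, "yaw": 0}
  ]
}}

```text
time: 17.13
tool_pos: [0.4039, -0.0721, 0.0406]
tool_rot: [-0.0, 0.731, 0.682, -0.0]
force: [-0.5, -0.9, -1.6]
gripper_width: 0.0491
```

```bash
python3 cov.py w15 85
```

```text
t 17.1333 [ 0.4039 -0.0721  0.0406] az 85.98 [-0.5 -0.9 -1.6] 0.0490982086989445
w15.npz mid [ 0.4031 -0.0659  0.0265] az 92.9 elev 87.4 18037 0.00129
flange low edge [ 0.4009 -0.0221 -0.0005] face centre [ 0.4032 -0.067   0.0015]
```

View pics/w15.png

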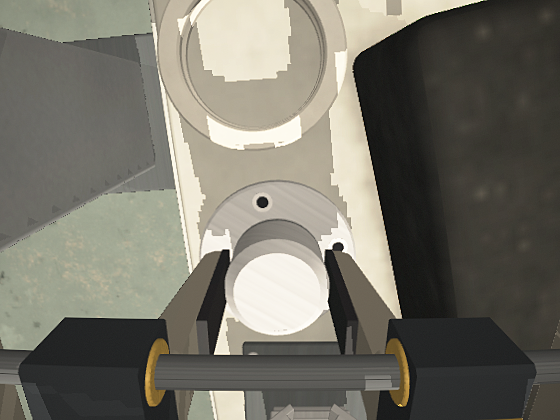

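Emit:
{"method": "carry_out", "body": {
  "deltas": [
    {"gripper": -0.6, "dx": 0, "dy": 0, "dz": 0.1, "yaw": 0},
    {"gripper": 0.3, "dx": 0, "dy": 0, "dz": 0.1, "yaw": 0},
    {"gripper": 0.3, "dx": 0, "dy": 0, "dz": 0, "yaw": 0},
    {"gripper": 0.3, "dx": 0, "dy": 0, "dz": 0, "yaw": 0}
  ]
}}

```text
time: 17.52
tool_pos: [0.4046, -0.0713, 0.0394]
tool_rot: [0.0, 0.731, 0.682, 0.0]
force: [-0.2, 0.2, -0.4]
gripper_width: 0.0596
```

```bash
python3 cov.py w16 88
```

```text
t 17.5167 [ 0.4046 -0.0713  0.0394] az 86.04 [-0.2  0.2 -0.4] 0.059596054941803006
w16.npz mid [ 0.4045 -0.0735  0.0249] az 83.3 elev 90.5 18698 0.00104
flange low edge [ 4.098e-01 -2.860e-02  3.000e-04] face centre [ 4.045e-01 -7.330e-02 -1.000e-04]
```

View pics/w16.png

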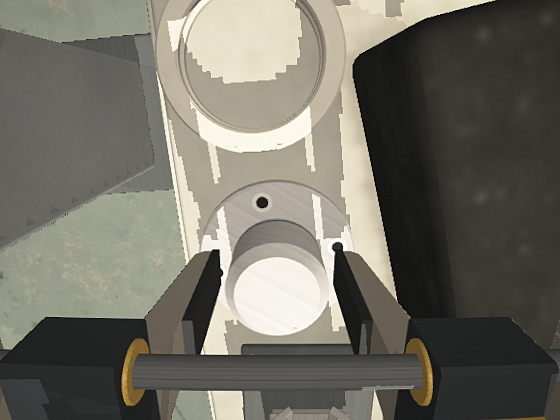

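The cover now lies flat on the bench (face centre at z≈0), released and free between the pads. I'll regrip it centred and a bit deeper.

Emit:
{"method": "carry_out", "body": {
  "deltas": [
    {"gripper": 0.3, "dx": -0.2, "dy": 0, "dz": 0.4, "yaw": 0},
    {"gripper": 0.3, "dx": 0, "dy": 0, "dz": 0.35, "yaw": 0},
    {"gripper": -0.6, "dx": 0, "dy": 0, "dz": 0, "yaw": 0},
    {"gripper": -0.6, "dx": 0, "dy": 0, "dz": 0, "yaw": 0},
    {"gripper": -0.6, "dx": 0, "dy": 0, "dz": 0, "yaw": 0},
    {"gripper": -0.6, "dx": 0, "dy": 0, "dz": 0, "yaw": 0}
  ],
  "squeeze": 30
}}

```text
time: 18.07
tool_pos: [0.4039, -0.0733, 0.0316]
tool_rot: [-0.0, 0.731, 0.682, -0.0]
force: [0.2, -0.9, -2.8]
gripper_width: 0.0494
```

Emit:
{"method": "carry_out", "body": {
  "deltas": [
    {"gripper": -0.6, "dx": 0, "dy": 0, "dz": -1.0, "yaw": 0},
    {"gripper": -0.6, "dx": 0, "dy": 0, "dz": -2.0, "yaw": 0},
    {"gripper": -0.6, "dx": 0, "dy": 0, "dz": -3.0, "yaw": 0},
    {"gripper": -0.6, "dx": 0, "dy": 0, "dz": -2.0, "yaw": 0},
    {"gripper": -0.6, "dx": 0, "dy": 0, "dz": -1.0, "yaw": 0},
    {"gripper": -0.6, "dx": 0, "dy": 0, "dz": 0, "yaw": 0}
  ]
}}

```text
time: 18.57
tool_pos: [0.4055, -0.0736, 0.1238]
tool_rot: [0.002, 0.731, 0.682, 0.001]
force: [0.1, 0.8, -2.4]
gripper_width: 0.0489
```

```bash
python3 cov.py w17 90; python3 -c "
from h import *
plan([.5178,.188,.15],192,18)"
```

```text
t 18.5667 [ 0.4055 -0.0736  0.1238] az 86.04 [ 0.1  0.8 -2.4] 0.0488993163300728
w17.npz mid [ 0.4057 -0.0742  0.1173] az 27.0 elev 90.3 17535 0.00074
flange low edge [ 0.4459 -0.0537  0.0926] face centre [ 0.4058 -0.0742  0.0923]
a0 86.04 p0 [ 0.4048 -0.0734  0.1225]
{"dx":1.49,"dy":0.53,"dz":-0.15,"yaw":-1.177},
{"dx":1.43,"dy":0.68,"dz":-0.15,"yaw":-1.177},
{"dx":1.35,"dy":0.82,"dz":-0.15,"yaw":-1.177},
{"dx":1.26,"dy":0.95,"dz":-0.15,"yaw":-1.177},
{"dx":1.16,"dy":1.08,"dz":-0.15,"yaw":-1.177},
{"dx":1.04,"dy":1.19,"dz":-0.15,"yaw":-1.177},
{"dx":0.91,"dy":1.29,"dz":-0.15,"yaw":-1.177},
{"dx":0.78,"dy":1.38,"dz":-0.15,"yaw":-1.177},
{"dx":0.63,"dy":1.45,"dz":-0.15,"yaw":-1.177},
{"dx":0.48,"dy":1.51,"dz":-0.15,"yaw":-1.177},
{"dx":0.32,"dy":1.55,"dz":-0.15,"yaw":-1.177},
{"dx":0.16,"dy":1.57,"dz":-0.15,"yaw":-1.177},
{"dx":-0.00,"dy":1.58,"dz":-0.15,"yaw":-1.177},
{"dx":-0.16,"dy":1.57,"dz":-0.15,"yaw":-1.177},
{"dx":-0.32,"dy":1.55,"dz":-0.15,"yaw":-1.177},
{"dx":-0.48,"dy":1.51,"dz":-0.15,"yaw":-1.177},
{"dx":-0.63,"dy":1.45,"dz":-0.15,"yaw":-1.177},
{"dx":-0.78,"dy":1.38,"dz":-0.15,"yaw":-1.177},
```

View pics/w17.png

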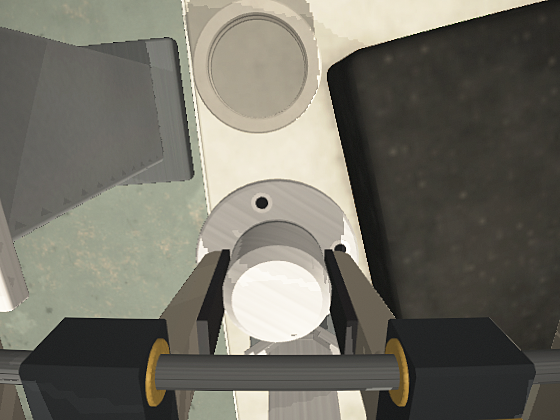

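Emit:
{"method": "carry_out", "body": {
  "deltas": [
    {"gripper": -0.6, "dx": 0, "dy": 0, "dz": -2.0, "yaw": -1.177},
    {"gripper": -0.6, "dx": 1.43, "dy": 0.68, "dz": -1.0, "yaw": -1.177},
    {"gripper": -0.6, "dx": 1.35, "dy": 0.82, "dz": 0, "yaw": -1.177},
    {"gripper": -0.6, "dx": 1.26, "dy": 0.95, "dz": 0, "yaw": -1.177},
    {"gripper": -0.6, "dx": 1.16, "dy": 1.08, "dz": 0, "yaw": -1.177},
    {"gripper": -0.6, "dx": 1.04, "dy": 1.19, "dz": 0, "yaw": -1.177},
    {"gripper": -0.6, "dx": 0.91, "dy": 1.29, "dz": 0, "yaw": -1.177},
    {"gripper": -0.6, "dx": 0.78, "dy": 1.38, "dz": 0, "yaw": -1.177}
  ]
}}

```text
time: 19.28
tool_pos: [0.4474, 0.029, 0.1502]
tool_rot: [-0.001, 0.395, 0.918, -0.001]
force: [0.1, -1.0, -3.5]
gripper_width: 0.0493
```

Emit:
{"method": "carry_out", "body": {
  "deltas": [
    {"gripper": -0.6, "dx": 0.63, "dy": 1.45, "dz": 0, "yaw": -1.177},
    {"gripper": -0.6, "dx": 0.48, "dy": 1.51, "dz": 0, "yaw": -1.177},
    {"gripper": -0.6, "dx": 0.32, "dy": 1.55, "dz": 0, "yaw": -1.177},
    {"gripper": -0.6, "dx": 0.16, "dy": 1.57, "dz": 0, "yaw": -1.177},
    {"gripper": -0.6, "dx": 0, "dy": 1.58, "dz": 0, "yaw": -1.177},
    {"gripper": -0.6, "dx": -0.16, "dy": 1.57, "dz": 0, "yaw": -1.177},
    {"gripper": -0.6, "dx": -0.32, "dy": 1.55, "dz": 0, "yaw": -1.177},
    {"gripper": -0.6, "dx": -0.48, "dy": 1.51, "dz": 0, "yaw": -1.177}
  ]
}}

```text
time: 19.95
tool_pos: [0.4975, 0.1449, 0.1499]
tool_rot: [-0.001, -0.004, 1.0, -0.0]
force: [0.5, -0.5, -2.2]
gripper_width: 0.049
```

Emit:
{"method": "carry_out", "body": {
  "deltas": [
    {"gripper": -0.6, "dx": -0.63, "dy": 1.45, "dz": 0, "yaw": -1.177},
    {"gripper": -0.6, "dx": -0.78, "dy": 1.38, "dz": 0, "yaw": -1.177},
    {"gripper": -0.6, "dx": -0.7, "dy": 1.4, "dz": 0, "yaw": 0},
    {"gripper": -0.6, "dx": 0, "dy": 0, "dz": 0, "yaw": 0},
    {"gripper": -0.6, "dx": 0, "dy": 0, "dz": 0, "yaw": 0},
    {"gripper": -0.6, "dx": 0, "dy": 0, "dz": 0, "yaw": 0}
  ]
}}

```text
time: 20.45
tool_pos: [0.5139, 0.1881, 0.1509]
tool_rot: [-0.001, -0.103, 0.995, -0.0]
force: [0.5, 0.4, -2.2]
gripper_width: 0.049
```

```bash
python3 cov.py w18 90; python3 -c "
from h import *
plan([.5178,.188,.09],192.3,4)"
```

```text
t 20.45 [0.5139 0.1881 0.1509] az -168.14 [ 0.5  0.4 -2.2] 0.04898654598090063
w18.npz mid [0.5153 0.1888 0.1445] az -176.7 elev 90.3 17517 0.00074
flange low edge [0.4703 0.1862 0.1197] face centre [0.5152 0.1888 0.1195]
a0 -168.13 p0 [0.514  0.188  0.1512]
{"dx":-0.09,"dy":-0.02,"dz":1.53,"yaw":-0.022},
{"dx":-0.09,"dy":-0.02,"dz":1.53,"yaw":-0.022},
{"dx":-0.09,"dy":-0.02,"dz":1.53,"yaw":-0.022},
{"dx":-0.09,"dy":-0.02,"dz":1.53,"yaw":-0.022},
```

View pics/w18.png

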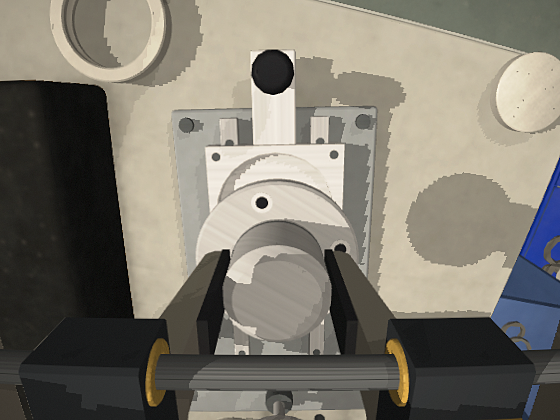

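```bash
python3 nest.py w18.npz 2>&1 | head -3
python3 - <<'E'
from h import *
c=dict(np.load('w18.npz'));P=cloud(c,c['T']);ok=c['z_map']>0
# plate screws at corners px (220,156),(334,155): +-? compare with w4's
for f,px in (('w18',[(220,156),(334,155)]),('w4',[(235,235),(318,233),(239,306),(318,305)])):
    c=dict(np.load(f+'.npz')); print(f,[proj_inv(c,c['T'],*x,).round(4) for x in px])
# rim arc points in w18: visible side, transition z .0265
P=cloud(dict(np.load('w18.npz')),dict(np.load('w18.npz'))['T'])
n=np.array([.5178,.188]);z=P[...,2];d=np.linalg.norm(P[...,:2]-n,axis=-1)
m=ok&(z>.02)&(z<.034)&(d<.06)&(P[...,0]<.50); q=P[m]
from scipy.optimize import least_squares
res=lambda v:q[:,2]-(.0232+.007/(1+np.exp(-(np.linalg.norm(q[:,:2]-v,axis=1)-.0468)/.0008)))
print(len(q),least_squares(res,n,loss='soft_l1',f_scale=.002).x)
E
```

```text
knob 415.2465515136719 164.7052001953125 13.827651023864746 0.07529623420711762
nest from knob [0.5178 0.1871]
floor z 0.02306037094213817 0.0006536835333989558
w18 [array([0.482 , 0.1365, 0.0297]), array([0.4628, 0.2233, 0.0304])]
w4 [array([0.4836, 0.1338, 0.0309]), array([0.4611, 0.2243, 0.032 ]), array([0.5737, 0.1547, 0.0302]), array([0.5517, 0.2476, 0.031 ])]
4610 [0.51740601 0.18825474]
```

Emit:
{"method": "carry_out", "body": {
  "deltas": [
    {"gripper": -0.6, "dx": -0.22, "dy": -0.1, "dz": 1.5, "yaw": 0},
    {"gripper": -0.6, "dx": 0, "dy": 0, "dz": 2.0, "yaw": 0},
    {"gripper": -0.6, "dx": 0, "dy": 0, "dz": 2.0, "yaw": 0},
    {"gripper": -0.6, "dx": 0, "dy": 0, "dz": 1.5, "yaw": 0},
    {"gripper": -0.6, "dx": 0, "dy": 0, "dz": 1.0, "yaw": 0},
    {"gripper": -0.6, "dx": 0, "dy": 0, "dz": 0, "yaw": 0},
    {"gripper": -0.6, "dx": 0, "dy": 0, "dz": 0, "yaw": 0}
  ]
}}

```text
time: 21.08
tool_pos: [0.5169, 0.1877, 0.0718]
tool_rot: [-0.0, -0.104, 0.995, -0.0]
force: [0.4, -1.0, -2.7]
gripper_width: 0.0488
```

```bash
python3 cov.py w19 90; python3 nest.py w19.npz | head -2
```

```text
t 21.0833 [0.5169 0.1877 0.0718] az -168.08 [ 0.4 -1.  -2.7] 0.04881201105556599
w19.npz mid [0.5183 0.1884 0.0653] az -185.1 elev 90.3 17533 0.00074
flange low edge [0.4734 0.1924 0.0405] face centre [0.5182 0.1884 0.0403]
knob 415.0959777832031 164.8369903564453 13.744823455810547 0.0758109774552366
nest from knob [0.5177 0.1872]
  return _methods._mean(a, axis=axis, dtype=dtype,
  ret = ret.dtype.type(ret / rcount)
  ret = _var(a, axis=axis, dtype=dtype, out=out, ddof=ddof,
  arrmean = um.true_divide(arrmean, div, out=arrmean,
  ret = ret.dtype.type(ret / rcount)
Traceback (most recent call last):
  File "nest.py", line 18, in <module>
    if __name__=='__main__': fit(sys.argv[1])
                             ~~~^^^^^^^^^^^^^
  File "nest.py", line 17, in fit
    v=least_squares(res,[*n0,.0475],loss='soft_l1',f_scale=.002).x; print('recess fit',v.round(4))
      ~~~~~~~~~~~~~^^^^^^^^^^^^^^^^^^^^^^^^^^^^^^^^^^^^^^^^^^^^^
ValueError: Residuals are not finite in the initial point.
```

View pics/w19.png

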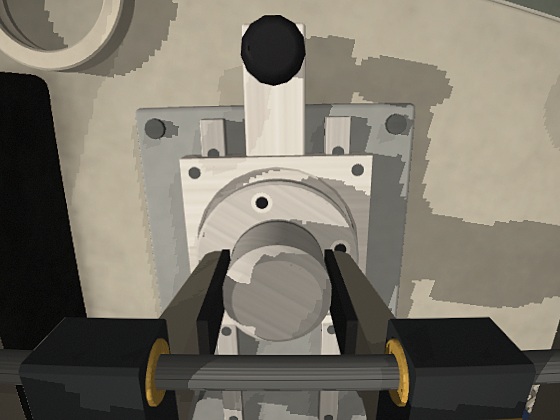

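Emit:
{"method": "carry_out", "body": {
  "deltas": [
    {"gripper": -0.6, "dx": 0.04, "dy": -0.05, "dz": 0.4, "yaw": 0},
    {"gripper": -0.6, "dx": 0, "dy": 0, "dz": 0.4, "yaw": 0},
    {"gripper": -0.6, "dx": 0, "dy": 0, "dz": 0.3, "yaw": 0},
    {"gripper": -0.6, "dx": 0, "dy": 0, "dz": 0.2, "yaw": 0}
  ]
}}

```text
time: 21.47
tool_pos: [0.5168, 0.1875, 0.0587]
tool_rot: [0.0, -0.104, 0.995, 0.0]
force: [-0.3, -0.8, -3.3]
gripper_width: 0.049
```

Emit:
{"method": "carry_out", "body": {
  "deltas": [
    {"gripper": -0.6, "dx": 0, "dy": 0, "dz": 0.2, "yaw": 0},
    {"gripper": -0.6, "dx": 0, "dy": 0, "dz": 0.15, "yaw": 0},
    {"gripper": -0.6, "dx": 0, "dy": 0, "dz": 0.1, "yaw": 0},
    {"gripper": -0.6, "dx": 0, "dy": 0, "dz": 0, "yaw": 0},
    {"gripper": -0.6, "dx": 0, "dy": 0, "dz": 0, "yaw": 0}
  ]
}}

```text
time: 21.88
tool_pos: [0.517, 0.1876, 0.0545]
tool_rot: [0.0, -0.104, 0.995, 0.0]
force: [0.7, -0.2, 0.6]
gripper_width: 0.0491
```

```bash
python3 cov.py w20 90
```

```text
t 21.8833 [0.517  0.1876 0.0545] az -168.03 [ 0.7 -0.2  0.6] 0.04907076582682451
w20.npz mid [0.5181 0.1882 0.0479] az -173.3 elev 90.4 19608 0.00108
flange low edge [0.4732 0.183  0.0233] face centre [0.5179 0.1882 0.0229]
```

View pics/w20.png

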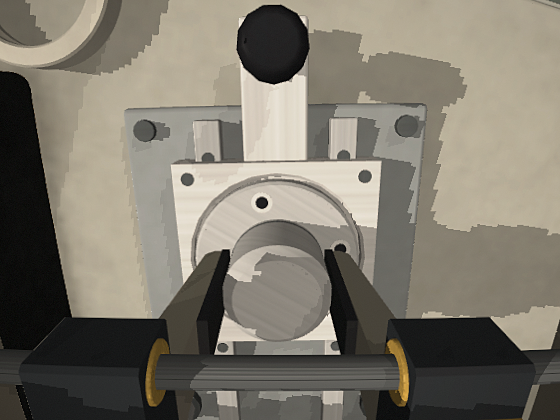

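The flange now sits in the recess. Its fitted face is at z≈0.023 and upright, and the load has come off the wrist. I'll let go and go to the knob.

Emit:
{"method": "carry_out", "body": {
  "deltas": [
    {"gripper": 0.4, "dx": 0, "dy": 0, "dz": 0, "yaw": 0},
    {"gripper": 0.4, "dx": 0, "dy": 0, "dz": 0, "yaw": 0},
    {"gripper": 0.4, "dx": 0, "dy": 0, "dz": 0, "yaw": 0},
    {"gripper": 0.4, "dx": 0, "dy": 0, "dz": -0.5, "yaw": 0},
    {"gripper": 0.4, "dx": 0, "dy": 0, "dz": -2.0, "yaw": 0},
    {"gripper": 0.4, "dx": 0, "dy": 0, "dz": -3.0, "yaw": 0},
    {"gripper": 0.4, "dx": 0, "dy": 0, "dz": -3.0, "yaw": 0}
  ]
}}

```text
time: 22.52
tool_pos: [0.5161, 0.1873, 0.1399]
tool_rot: [-0.001, -0.104, 0.995, -0.0]
force: [0.2, -0.2, -0.4]
gripper_width: 0.0644
```

Emit:
{"method": "carry_out", "body": {
  "deltas": [
    {"gripper": 0.4, "dx": 1.5, "dy": 0, "dz": -2.0, "yaw": 0},
    {"gripper": 0.4, "dx": 3.0, "dy": 0, "dz": 0, "yaw": 0},
    {"gripper": 0.4, "dx": 3.0, "dy": 0, "dz": 0, "yaw": 0},
    {"gripper": 0.4, "dx": 2.9, "dy": 0, "dz": 0, "yaw": 0},
    {"gripper": 0.4, "dx": 0, "dy": 0, "dz": 0, "yaw": 0},
    {"gripper": 0.4, "dx": 0, "dy": 0, "dz": 0, "yaw": 0}
  ]
}}

```text
time: 23.02
tool_pos: [0.4143, 0.1658, 0.1599]
tool_rot: [0.0, -0.104, 0.995, 0.0]
force: [-0.8, 0.4, -0.7]
gripper_width: 0.0645
```

```bash
python3 look.py w21; python3 nest.py w21.npz 2>/dev/null| head -1
python3 - <<'E'
from covfit import *
v=fit('w21.npz',[.518,.188,.048,0.,1.5707]); print((v[:3]-.025*axis(v)).round(4))
E
```

```text
t 23.0167 [0.4143 0.1658 0.1599] az -168.01 [-0.8  0.4 -0.7] 0.06449335956956662
knob 414.96014404296875 164.5135040283203 13.68958568572998 0.07487108862376812
w21.npz mid [0.5186 0.1882 0.0481] az -1.4 elev 89.8 7444 0.00103
[0.5185 0.1882 0.0231]
```

View pics/w21.png

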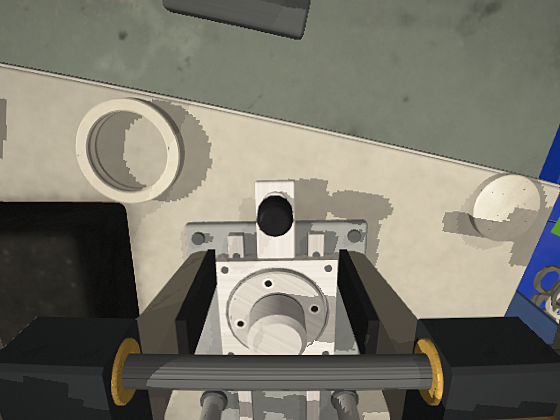

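Emit:
{"method": "carry_out", "body": {
  "deltas": [
    {"gripper": 0.2, "dx": 0, "dy": -0.14, "dz": 2.0, "yaw": 0},
    {"gripper": 0.2, "dx": 0, "dy": 0, "dz": 3.0, "yaw": 0},
    {"gripper": 0.2, "dx": 0, "dy": 0, "dz": 3.0, "yaw": 0},
    {"gripper": 0.2, "dx": 0, "dy": 0, "dz": 2.0, "yaw": 0},
    {"gripper": 0.1, "dx": 0, "dy": 0, "dz": 0.8, "yaw": 0},
    {"gripper": -1, "dx": 0, "dy": 0, "dz": 0, "yaw": 0},
    {"gripper": -1, "dx": 0, "dy": 0, "dz": 0, "yaw": 0},
    {"gripper": -1, "dx": 0, "dy": 0, "dz": 0, "yaw": 0}
  ],
  "squeeze": 25
}}

```text
time: 23.73
tool_pos: [0.4167, 0.165, 0.0523]
tool_rot: [0.001, -0.104, 0.995, 0.0]
force: [0.3, 0.5, 0.0]
gripper_width: 0.0323
```

Emit:
{"method": "carry_out", "body": {
  "deltas": [
    {"gripper": -1, "dx": 0, "dy": 0, "dz": 0, "yaw": 0},
    {"gripper": -1, "dx": 0, "dy": 0, "dz": 0, "yaw": 0},
    {"gripper": -1, "dx": 0, "dy": 0, "dz": 0, "yaw": 0}
  ]
}}

```text
time: 23.98
tool_pos: [0.4166, 0.1648, 0.0524]
tool_rot: [0.001, -0.104, 0.995, 0.0]
force: [1.9, -4.4, 5.5]
gripper_width: 0.0266
```

Emit:
{"method": "carry_out", "body": {
  "deltas": [
    {"gripper": -1, "dx": -0.4, "dy": 0, "dz": 0, "yaw": 0},
    {"gripper": -1, "dx": -0.7, "dy": 0.01, "dz": 0, "yaw": 0},
    {"gripper": -1, "dx": -0.9, "dy": 0.01, "dz": 0, "yaw": 0},
    {"gripper": -1, "dx": -0.9, "dy": 0.01, "dz": 0, "yaw": 0},
    {"gripper": -1, "dx": -0.9, "dy": 0.01, "dz": 0, "yaw": 0},
    {"gripper": -1, "dx": -0.9, "dy": 0.01, "dz": 0, "yaw": 0},
    {"gripper": -1, "dx": -0.8, "dy": 0.01, "dz": 0, "yaw": 0},
    {"gripper": -1, "dx": -0.7, "dy": 0.01, "dz": 0, "yaw": 0}
  ]
}}

```text
time: 24.65
tool_pos: [0.4765, 0.1785, 0.0524]
tool_rot: [0.0, -0.104, 0.995, 0.0]
force: [-3.2, -1.4, 9.4]
gripper_width: 0.027
```

Emit:
{"method": "carry_out", "body": {
  "deltas": [
    {"gripper": -1, "dx": -0.7, "dy": 0.01, "dz": 0, "yaw": 0},
    {"gripper": -1, "dx": -0.7, "dy": 0.01, "dz": 0, "yaw": 0},
    {"gripper": -1, "dx": -0.7, "dy": 0.01, "dz": 0, "yaw": 0},
    {"gripper": -1, "dx": -0.7, "dy": 0.01, "dz": 0, "yaw": 0},
    {"gripper": -1, "dx": -0.7, "dy": 0.01, "dz": 0, "yaw": 0}
  ]
}}

```text
time: 25.07
tool_pos: [0.5102, 0.1862, 0.0524]
tool_rot: [0.0, -0.104, 0.995, 0.0]
force: [-4.2, -0.8, 10.9]
gripper_width: 0.0265
```

Emit:
{"method": "carry_out", "body": {
  "deltas": [
    {"gripper": -1, "dx": -0.5, "dy": 0.01, "dz": 0, "yaw": 0},
    {"gripper": -1, "dx": -0.5, "dy": 0.01, "dz": 0, "yaw": 0},
    {"gripper": -1, "dx": -0.5, "dy": 0.01, "dz": 0, "yaw": 0},
    {"gripper": -1, "dx": -0.4, "dy": 0, "dz": 0, "yaw": 0},
    {"gripper": -1, "dx": -0.3, "dy": 0, "dz": 0, "yaw": 0}
  ]
}}

```text
time: 25.48
tool_pos: [0.5317, 0.1912, 0.0524]
tool_rot: [0.0, -0.104, 0.995, 0.0]
force: [-3.4, -1.1, 10.0]
gripper_width: 0.0267
```

Emit:
{"method": "carry_out", "body": {
  "deltas": [
    {"gripper": -1, "dx": -0.3, "dy": 0, "dz": 0, "yaw": 0},
    {"gripper": -1, "dx": -0.2, "dy": 0, "dz": 0, "yaw": 0},
    {"gripper": -1, "dx": 0, "dy": 0, "dz": 0, "yaw": 0}
  ]
}}

```text
time: 25.73
tool_pos: [0.5336, 0.1916, 0.0523]
tool_rot: [-0.003, -0.104, 0.995, -0.0]
force: [-12.9, -1.7, 19.5]
gripper_width: 0.027
```

Emit:
{"method": "carry_out", "body": {
  "deltas": [
    {"gripper": -1, "dx": -0.3, "dy": 0, "dz": 0, "yaw": 0},
    {"gripper": -1, "dx": 0, "dy": 0, "dz": 0, "yaw": 0}
  ]
}}

```text
time: 25.9
tool_pos: [0.5339, 0.1916, 0.052]
tool_rot: [-0.005, -0.104, 0.995, -0.0]
force: [-20.7, -2.7, 26.0]
gripper_width: 0.0271
```

Emit:
{"method": "carry_out", "body": {
  "deltas": [
    {"gripper": -1, "dx": 0.3, "dy": 0, "dz": 0, "yaw": 0},
    {"gripper": 0.2, "dx": 0.1, "dy": 0, "dz": 0, "yaw": 0},
    {"gripper": 0.2, "dx": 0, "dy": 0, "dz": 0, "yaw": 0},
    {"gripper": 0.2, "dx": 0, "dy": 0, "dz": 0, "yaw": 0},
    {"gripper": 0.2, "dx": 0, "dy": 0, "dz": 0, "yaw": 0},
    {"gripper": 0.2, "dx": 0, "dy": 0, "dz": -1.0, "yaw": 0},
    {"gripper": 0.2, "dx": 0, "dy": 0, "dz": -3, "yaw": 0},
    {"gripper": 0.2, "dx": 0, "dy": 0, "dz": -3, "yaw": 0}
  ]
}}

```text
time: 26.57
tool_pos: [0.5345, 0.1912, 0.1215]
tool_rot: [-0.001, -0.104, 0.995, -0.0]
force: [0.8, -0.5, 0.5]
gripper_width: 0.0552
```

Emit:
{"method": "carry_out", "body": {
  "deltas": [
    {"gripper": 0.2, "dx": 1.0, "dy": 0, "dz": -4, "yaw": 0},
    {"gripper": 0.2, "dx": 2.0, "dy": 0, "dz": -4, "yaw": 0},
    {"gripper": 0.2, "dx": 2.0, "dy": 0, "dz": -4, "yaw": 0},
    {"gripper": 0.2, "dx": 2.0, "dy": 0, "dz": -2, "yaw": 0},
    {"gripper": 0.2, "dx": 0, "dy": 0, "dz": 0, "yaw": 0},
    {"gripper": 0.2, "dx": 0, "dy": 0, "dz": 0, "yaw": 0}
  ]
}}

```text
time: 27.07
tool_pos: [0.4699, 0.1778, 0.2576]
tool_rot: [0.002, -0.104, 0.995, 0.0]
force: [0.6, 1.2, 0.1]
gripper_width: 0.0553
```

```bash
python3 look.py w22 nest knob gauge
python3 - <<'E'
from h import *
from covfit import fit,axis
c=r.capture('scene');cv2.imwrite('pics/s22.png',cv2.resize(c['color'][180:330,110:310],None,fx=4,fy=4,interpolation=cv2.INTER_CUBIC))
np.savez('s22.npz',**{k:c[k] for k in ('color','z_map','mtx','dist_coeffs','T')})
for l in ('nest','knob','cover'): print(l,[(np.round(d['location'],4),round(d['confidence'],2)) for d in r.pinpoint(l,c)][:2])
for f in ('w22.npz','s22.npz'):
    v=fit(f,[.6352,.2138,.048,0.,1.5707]); print((v[:3]-.025*axis(v)).round(4))
    d=dict(np.load(f));p=cloud(d,d['T'])[d['z_map']>0]
    k=p[(abs(p[:,0]-.533)<.025)&(abs(p[:,1]-.191)<.025)&(p[:,2]>.066)&(p[:,2]<.08)]
    if len(k): print('knob',cv2.minEnclosingCircle((k[:,:2]*1000).astype(np.float32)))
E
```

```text
t 27.0667 [0.4699 0.1778 0.2576] az -168.02 [0.6 1.2 0.1] 0.05527233428482605
nest []
knob [(array([0.532 , 0.1879, 0.0602]), 0.69)]
gauge [(array([5.726e-01, 2.028e-01, 3.000e-04]), 0.94)]
nest [(array([0.633 , 0.2181, 0.0228]), 0.77)]
knob []
cover [(array([ 4.561e-01, -6.017e-01,  6.000e-04]), 0.79), (array([0.6295, 0.2136, 0.0225]), 0.63)]
w22.npz mid [0.6341 0.2149 0.048 ] az 13.9 elev 89.5 3161 0.00111
[0.6339 0.2148 0.023 ]
knob ((531.4075317382812, 191.30076599121094), 13.581326484680176)
s22.npz mid [0.6336 0.2162 0.0453] az 178.3 elev 94.2 517 0.00175
[0.6317 0.2162 0.0204]
knob ((529.4727783203125, 194.42608642578125), 13.659660339355469)
```

View pics/w22.png

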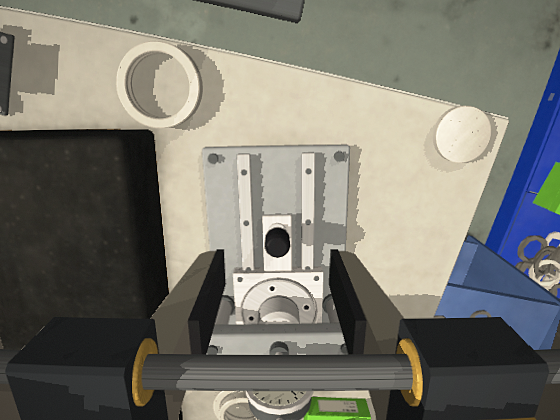

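View pics/s22.png

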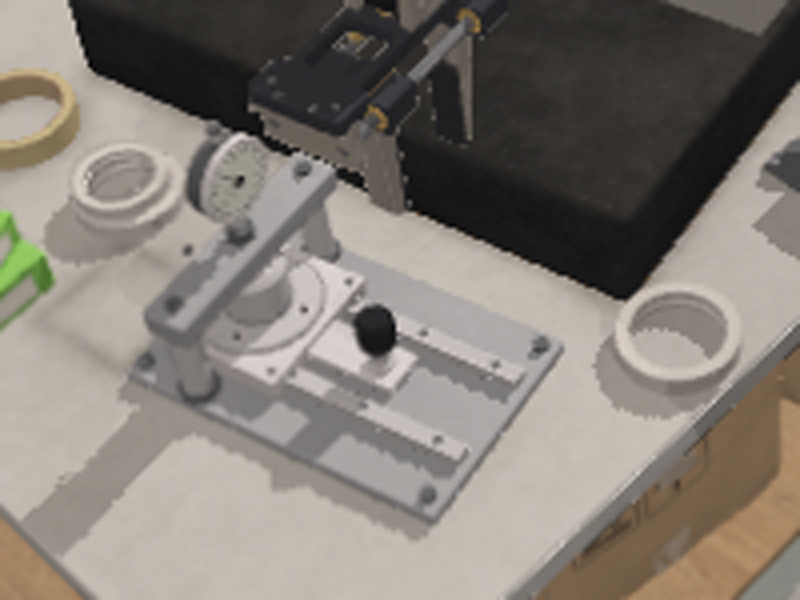

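The wrist view shows the knob home at (277,242) and the cover under the bridge, and the scene view shows the hub under the crossbar. Knob travel comes out at 119.5–120 mm, and the gripper touches nothing. I'll hand in.

```bash
python3 -c "
from workcell import r
print(r.hand_in(), r.state()['time'])"
```

```text
the job is handed in; nothing more can be done
the job is handed in; nothing more can be done
```

The cover is in the gauge and the shuttle is pushed home. I handed in at about 27 s on the robot's clock, with the gripper open and touching nothing.

**What I did**
- **Shuttle out:** I pulled it out by the knob until it hit the stop (about 20 N).
- **Taking the cover:** the machine block beside the stand kept the gripper from centring on the hub. I closed the jaws from about 17 mm to one side, which slid the cover up the cradle's V before I lifted it.
- **Turning it flange down:** the tool can't tilt, so I loosened the grip just above the bench. The cover swung from 20° to 47°, and I pressed it gently flat on the bench, with one short lift and shift partway. I then regripped it and laid it in the recess.
- **Shuttle home:** I pushed it in by the knob to the stop (about 21 N), let go and moved away.

**Last checks**
- **Cover in the recess:** with the shuttle still out, its flange face was at z = 23.1 mm and its axis within 0.2° of vertical. With the shuttle home, the wrist camera gave 23.0 mm and 0.5°.
- **Shuttle travel:** 119.5 mm by camera and 120.3 mm by tool position, against the 120 mm expected.
- **Disagreement:** a coarser fit from the scene camera put the flange face at 20.4 mm with a 4° tilt. The hub is largely hidden by the bridge in that view and the fit used few points, so I trusted the wrist camera.
- **Not checked:** I did not measure the lift of the gauge tip directly. I also did not re-measure the other things on the bench, though the ring and test block looked unmoved in the last pictures.

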